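# Load the wash box, swing its lid shut and lock it with the lever bolt

### The arm

A 6-joint arm with a two-finger parallel gripper is mounted at the origin on a cart in front of the work surface, level with it; the furniture and walls round the work are solid. World frame = base frame: x ahead of the robot, y to its left, z up, the work surface at z = 0. Lengths are in m, angles in rad, forces in N, time in s.
With the tool pointing down it reaches from about 0.275 to 0.775 m from the base axis. Payload 14.6 kg.
Tool frame: the origin (TCP) lies midway between the tips of the shut fingers; the grasp point (between the pads) lies 19 mm behind it (pinch_z is the distance from the TCP to the grasp point, in m); z points along the fingers, x is the direction in which the jaws open and shut, and the axes are right-handed (so a half turn about z gives the same grasp; the last joint's range is limited). The gripper opens to 85 mm and grips with 20 to 120 N. Pads are 22 mm wide; open, the fingers measure 114 mm over their backs; the gripper's body (76 mm by 85 mm) begins 54 mm behind the grasp point. The pads swing forward as they close: fully open they stand 13 mm farther back than shut.
Start: joints at [-1.426, 0.263, -0.048, 1.259, 0, 1.415], TCP at [0.155, -0.502, 0.231] pointing down, gripper open.
Joint ranges: [-2.65, 2.65], [-0.89, 1.7], [-1.18, 1.37], [-2.13, 2.11], [-1.35, 1.29], [-3.14, 3.14]. Speed limits (rad/s): [1.89, 1.89, 2.57, 2.79, 3.14, 3.14].

### API

Orientations are given as a 3x3 rotation matrix whose columns are the frame's x, y, z axes.
In Python, from rig import sense, get_image, camera_info, hand_in, find_in, pinpoint, pinch_z gives the robot as it stands.
- The arm moves only by the tool move_arm, never from a script. Its argument "deltas" is text: rows parted by semicolons, each of 4 numbers parted by spaces: the shift along the tool's x, y, z in m, then the turn about the tool's z in degrees. A call has 1 to 20 rows; each row shifts and turns the commanded pose from where the row before left it, along the tool's axes as they then stand; what a row does not reach is not made up. A row lasts 1/12 s, in which the tool goes at most 41.7 mm and 7.16 degrees, less where a joint would pass 70% of its speed; a pose out of reach is approached as far as the arm can. A call with a gripper value outside its range is refused whole. "hand" is the closure, from 0 (fully open) to 1 (shut), set as the call begins (left out, the last holds). The fingers move at their own pace and stop on an object; "newtons" is the grip in N (left out, the last holds). Time passes only in rows, so rows that do not move let the fingers close. It gives the time, the measured TCP pose, the force and the opening at its end, in the units of the state.
- sense(): the state, without advancing time (a new reading comes with each control period).
- get_image(name): name is "scene" or "top" or "wrist"; returns the picture (400x640x3 uint8, red, green, blue); there is no depth.
- camera_info(name): a dict with "fovy" (degrees; the focal length in pixels is half the picture's height over the tangent of half this angle, whatever the lens; pixels are square), "cx", "cy" (the principal point, pixels), "world_to_cam" (4x4, takes a point from world to camera coordinates). Camera axes: x right, y down, z forward; pixel columns grow to the right and rows downward; lengths in m; the calibration is good to about 2 mm. A picture is of the moment at which its call begins: read the wrist's pose just before it. camera_info takes no time and is no camera call; for the wrist camera it gives the pose at the moment of the call.
- hand_in(): hands the job in, once; it reports no verdict.
Trained networks look in the newest picture that a camera, given by its name, has taken for a name from the list of things; names that differ only in an ending like _2 or _b are one class to them, and where a whole thing is asked for, a point or a joint stands for the part that bears it (a point fixed in the world has none). Each returns a list of dicts, best first, with "confidence" (0 to 1); they miss things now and then, are a little off and sometimes report something else, mostly with a low value. They report only what shows in the picture. A call takes as long as a camera call.
- find_in(camera, target): "extent" ([left, top, right, bottom] in pixels, round what is visible of it).
- pinpoint(camera, target): "xy" ([column, row] in pixels: a listed point, or the origin of a listed thing).
The state is a dict: "t": time; "qpos": joint angles; "joint_velocities": joint speeds; "joint_torque": joint torques, N m; "position": TCP position; "eef_rot": TCP orientation; "ft_force": force on the tool from outside, world axes, zero at the start; "ft_torque": the same for the moment, N m; "finger_gap": opening from 0.0 (shut) to 1.0 (fully open).
Only numpy, scipy, OpenCV 4.12 (cv2) and the standard library are available. Lean on these libraries where they do the work, as an engineer would, in place of code of your own. Each camera call takes 0.05 s, during which the arm holds its last target.

### The job

Put every loose mill fitting that lies on the worktop to the left of the box (hex bolts lying or standing, brass bush, cream nylon blocks: whichever are there) into the open steel wash box, then swing its lid (with the black knob) fully shut. With its red lever standing up, screw the lid's lever bolt in clockwise until it is snug, and only then fold the lever down flat over the lid. Leave the spanner and the timer where they are.

Things in the scene. Friction and masses are not known exactly. Their poses are not given: they have to be found in the camera images.
- wash_box: open stainless box, 172 x 172 mm, 66 mm high, walls and floor 5 mm, fixed to the worktop; origin under its centre; its x points away from the robot, y to the left, z up (yaw varies by about 0.2 rad). Inside floor 162 x 162 mm. A small ear with the tapped boss stands on the middle of its near wall (x = -107 mm), and the lid's pivot post at (104, -73) mm, the far right corner
- lid (a joint): swing lid: angle about the upright pivot at wash_box (104, -73) mm, 0 = shut (covering the box, against its stop), grows as it swings out counter-clockwise (seen from above) to the right of the box, at most 1.8 rad; starts 1.58 to 1.72. The flat plate is 5 mm thick, its underside 68 mm and its top 73 mm above the worktop. A stiff hinge (0.35 N m) that stays where it is left
- lid_knob (a point): centre of the round black knob on the lid, 22 mm wide and 25 mm high, on a 22 mm stalk 12 mm thick, so that the knob's centre is 105 mm above the worktop; at (-45, 66) mm in the wash box's frame when the lid is shut and (-149, 139) mm from the pivot. It does not turn on the lid, but a pinch lets it pivot between the fingers
- bolt (a joint): turn of the lever bolt in rad: grows clockwise seen from above, 0 = just started in its thread, 6.3 = snug (hard stop, bolt flange on the lid); starts 0.2 to 1.6; sinks 0.87 mm per rad; friction 0.06 N m. The bolt is captive in the lid and stands upright; with the lid shut its axis is at (-107, 0) mm in the wash box's frame. Steel flange 31 mm wide, then a fork head 26 mm wide and 26 mm high
- lever (a joint): fold of the red lever in rad: 0 = upright (open, as it starts), 1.5 = folded flat (closed). Friction 0.13 N m, stays where it is left. The lever is a bar 64 mm long, 12 mm thick in the direction it folds and 15 mm wide along its hinge pin, from 8 to 72 mm from the pin. At snug with the lid shut it folds away from the robot, towards +x of the wash box, over the lid
- lever_pivot (a point): the lever's hinge pin, on the bolt's axis, 18 mm above the flange's underside (91 mm above the worktop at snug). Its orientation is the lever's: z along the lever to its tip, y along the hinge pin; the lever folds so that its tip goes towards its x
- lever_tip (a point): end of the lever, 72 mm from its pin (163 mm above the worktop at snug, upright)
- bolt_a: hex bolt M10, zinc-plated, lying along its y: shank 10 mm thick from y = -29 to 21 mm with its axis about 8 mm up, head 19 mm wide at y = 21 to 29 mm; origin at the middle underneath; absent (None) in some starts, as may be any fitting
- standing_bolt: hex bolt M10 standing on its head: head 17 x 19 mm, 7 mm high, shank 10 mm thick up to 52 mm; origin under the head, z along the shank
- block_a: cream nylon block 40 (x) x 62 (y) x 34 mm high; origin under its centre
- block_b: a second nylon block just like block_a
- bush: brass bearing bush standing on its flange: flange 38 mm wide and 6 mm high, body 28 mm wide up to 34 mm; origin under the flange, z along its axis
- spanner: ring-open spanner 206 mm long lying to the right in front of the lid; origin under its centre; leave alone
- ring_rest: fixed cream stand about 70 mm high and 65 mm wide beside the blue book, not one of the fittings; do not run into it
- timer: white timer 62 x 66 x 20 mm behind the box; origin under its centre; leave alone

How it is judged:
By the outcome, as a careful person would: the job done as asked, in the order asked, and still so for the second after the job is handed in, with the robot touching nothing.
Of bolt_a, bush, standing_bolt, block_a, block_b only 3 to 5 are there at a start; the rules pass over those that are not, and their reading is None.
At some moment in a run one of bolt_a, bush, standing_bolt, block_a, block_b may be knocked a few centimetres aside while the robot is not near it.
Once in a run the grip may slacken for a moment while it holds something.
It also fails if it takes over 192 s, if anything falls off the work surface, if the arm or the gripper's body presses on something with over 40 N, if the wrist force passes 120 N, or if a joint passes its speed limit or range.

## Working session

There is one attempt and no reset: what is moved stays moved. The work goes in short steps, Python scripts to look and compute and a tool call to move; the robot and the scene stay as the last step left them, time stands still between calls to the robot, and variables do not carry over. Pictures are saved under pics/ and viewed, and the job is handed in when it is done.

Besides the shell and the picture viewer there is one more tool, called after "Emit:" as name(argument=value, ...), one argument or row to a line, values as JSON. move_arm: Moves the arm, as the interface text tells. Its arguments: {"type":"object","properties":{"deltas":{"type":"string"},"hand":{"type":"number"},"newtons":{"type":"number"}},"required":["deltas"]}

```bash
ls; mkdir -p pics; python3 - <<'E'
from rig import *
import cv2, numpy as np
s=sense();print(s)
for c in ["scene","top","wrist"]:
    im=get_image(c);cv2.imwrite(f"pics/{c}0.png",im[:,:,::-1]);print(c,camera_info(c))
print(pinch_z)
E
```

```text
pics
{'t': 0.0, 'qpos': array([-1.42630431e+00,  2.63526067e-01, -4.89397252e-02,  1.25939275e+00,
       -1.15430583e-05,  1.41547404e+00]), 'joint_velocities': array([-2.13076745e-04,  5.70238362e-04,  3.15119019e-04,  1.44465747e-05,
        1.14438641e-04,  1.07502808e-03]), 'joint_torque': array([-3.35240831e-03, -6.37625098e+01,  3.84577310e+01,  1.35187717e-02,
       -2.00527620e-04,  5.11436610e-06]), 'position': array([ 0.15499573, -0.50131232,  0.23082244]), 'eef_rot': array([[ 2.95342720e-01, -9.55391360e-01, -1.64370812e-04],
       [-9.55390796e-01, -2.95342726e-01,  1.04948350e-03],
       [-1.05121319e-03, -1.52918950e-04, -9.99999436e-01]]), 'ft_force': array([-1.34896229,  0.08307438,  0.08047688]), 'ft_torque': array([-0.0343841 ,  0.0419612 , -0.02504952]), 'finger_gap': 0.9999129909644869}
scene {'fovy': 47.9694090291039, 'cx': 320.89912066765106, 'cy': 193.0928203138358, 'world_to_cam': array([[-0.51347361, -0.85810283,  0.00209311,  0.25368654],
       [-0.49323897,  0.29314775, -0.81901143,  0.41034897],
       [ 0.70218244, -0.42157315, -0.57377339,  0.790347
[... 161 characters left out ...]
cam': array([[-1.53380045e-02, -9.99882159e-01, -6.43595006e-04,
        -5.98226775e-02],
       [-9.85294417e-01,  1.52237748e-02, -1.70185628e-01,
         5.65577943e-01],
       [ 1.70175371e-01, -1.97617735e-03, -9.85411811e-01,
         1.07123509e+00],
       [ 0.00000000e+00,  0.00000000e+00,  0.00000000e+00,
         1.00000000e+00]])}
wrist {'fovy': 68.4706692372441, 'cx': 320.4761462853717, 'cy': 200.38069522258573, 'world_to_cam': array([[ 0.29489227, -0.95552984, -0.00113393, -0.52458593],
       [-0.91508636, -0.28275194,  0.28752094, -0.03661532],
       [-0.27505546, -0.08375006, -0.95777368,  0.37979028],
       [ 0.        ,  0.        ,  0.        ,  1.        ]])}
0.0187
```

View pics/scene0.png

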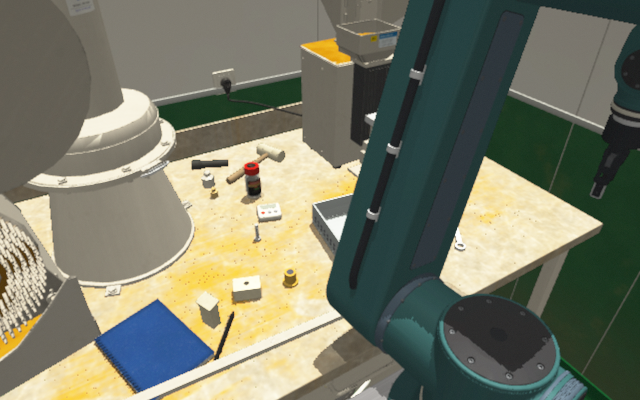

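View pics/top0.png

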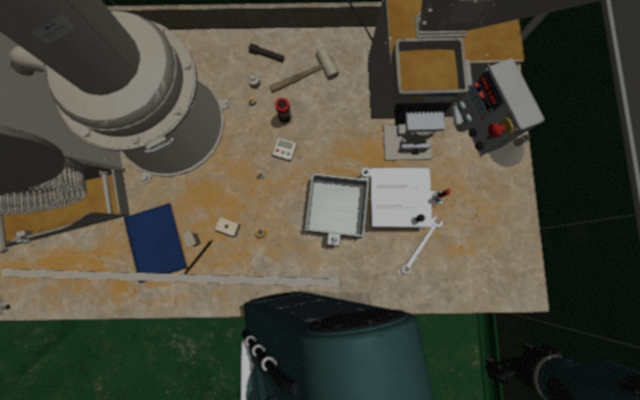

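View pics/wrist0.png

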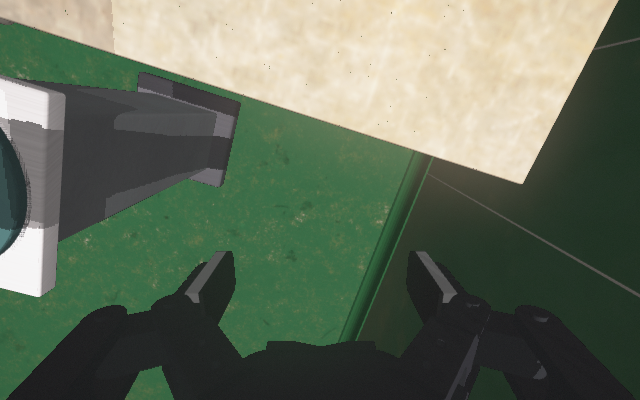

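```bash
cat > h.py <<'E'
from rig import *
import cv2, numpy as np
def K(ci):
    f=200/np.tan(np.radians(ci['fovy'])/2); return f
def ray(c,uv,ci=None):
    ci=ci or camera_info(c); f=K(ci); M=ci['world_to_cam']; R=M[:3,:3]; o=-R.T@M[:3,3]
    d=R.T@np.array([(uv[0]-ci['cx'])/f,(uv[1]-ci['cy'])/f,1]); return o,d
def atz(c,uv,z,ci=None):
    o,d=ray(c,uv,ci); return o+d*(z-o[2])/d[2]
def tri(rs):
    A=np.zeros((3,3));b=np.zeros(3)
    for o,d in rs:
        d=d/np.linalg.norm(d);P=np.eye(3)-np.outer(d,d);A+=P;b+=P@o
    p=np.linalg.solve(A,b)
    res=[np.linalg.norm((np.eye(3)-np.outer(d,d)/(d@d))@(p-o)) for o,d in rs]
    return p,res
def proj(c,p,ci=None):
    ci=ci or camera_info(c);M=ci['world_to_cam'];q=M[:3,:3]@np.asarray(p)+M[:3,3];f=K(ci)
    return np.array([ci['cx']+f*q[0]/q[2],ci['cy']+f*q[1]/q[2]])
def save(im,n,roi=None,k=1):
    if roi: im=im[roi[1]:roi[3],roi[0]:roi[2]]
    im=cv2.resize(im,None,fx=k,fy=k,interpolation=cv2.INTER_CUBIC);cv2.imwrite(f'pics/{n}.png',im[:,:,::-1])
E
python3 - <<'E'
from h import *
im=get_image('top'); save(im,'top1',(170,150,450,290),2.8)
for n in ['wash_box','lid','lid_knob','lever_pivot','lever_tip','bolt','bolt_a','standing_bolt','block_a','bush','ring_rest','timer','spanner']:
    r=pinpoint('top',n) if n not in('lid','bolt') else find_in('top',n)
    for d in r[:3]:
        print(n,{k:np.round(v,2) for k,v in d.items()}, np.round(atz('top',d['xy'],0),3) if 'xy' in d else '')
im=get_image('scene'); save(im,'sc1',(180,190,400,350),3)
E
```

```text
wash_box {'xy': array([339. , 208.1]), 'confidence': np.float64(0.72)} [ 0.539 -0.14   0.   ]
lid {'extent': array([360.3, 170.7, 449.8, 224.2]), 'confidence': np.float64(0.64)} 
lid_knob {'xy': array([418.6, 219. ]), 'confidence': np.float64(0.76)} [ 0.501 -0.387  0.   ]
lever_pivot {'xy': array([447.1, 190.5]), 'confidence': np.float64(0.68)} [ 0.59  -0.483  0.   ]
lever_pivot {'xy': array([441. , 194.5]), 'confidence': np.float64(0.55)} [ 0.577 -0.462  0.   ]
lever_tip {'xy': array([447., 191.]), 'confidence': np.float64(0.66)} [ 0.588 -0.482  0.   ]
standing_bolt {'xy': array([260.9, 177.5]), 'confidence': np.float64(0.56)} [0.641 0.105 0.   ]
block_a {'xy': array([230.5, 227.7]), 'confidence': np.float64(0.51)} [0.483 0.198 0.   ]
bush {'xy': array([261.5, 231.1]), 'confidence': np.float64(0.52)} [0.471 0.102 0.   ]
timer {'xy': array([283.4, 148.4]), 'confidence': np.float64(0.61)} [0.735 0.034 0.   ]
spanner {'xy': array([420.5, 247.1]), 'confidence': np.float64(0.55)} [ 0.414 -0.388  0.   ]
```

View pics/top1.png

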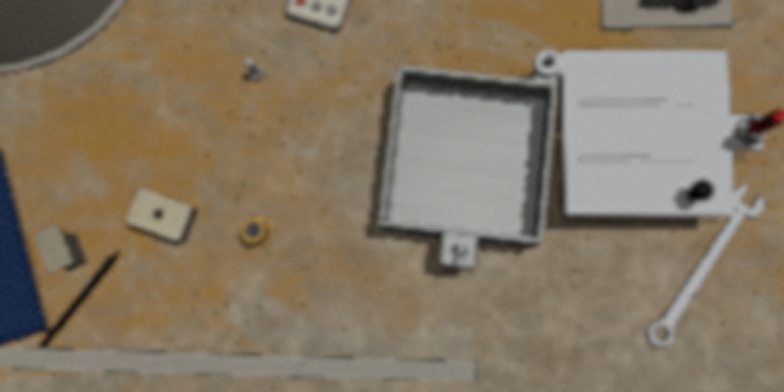

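View pics/sc1.png

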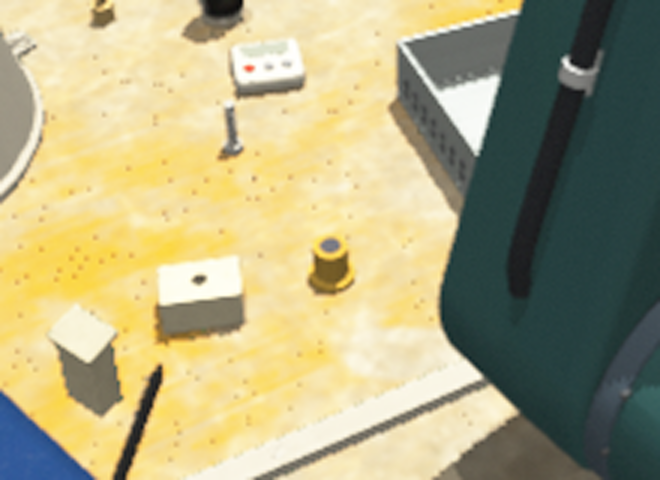

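Emit:
move_arm(
  deltas="0 0 -0.008 -7;0 0 -0.008 -7;0 0 -0.008 -7;0 0 -0.008 -7;0 0 -0.008 -7;0 0 -0.008 -7;0 0 -0.008 -7;0 0 -0.008 -7;0 0 -0.006 -7;0 0 0 -7;0 0 0 -2.8",
)

```text
t: 1.82
position: [0.1551, -0.5018, 0.3016]
eef_rot: [[1.0, 0.007, 0.0], [0.007, -1.0, -0.001], [0.0, 0.001, -1.0]]
ft_force: [-0.8, 0.2, 0.0]
finger_gap: 1.005
```

Emit:
move_arm(
  deltas="0.015 -0.03 0 0;0.015 -0.03 0 0;0.015 -0.03 0 0;0.015 -0.03 0 0;0.015 -0.03 0 0;0.015 -0.03 0 0;0.015 -0.03 0 0;0.015 -0.03 0 0;0.015 -0.03 0 0;0.015 -0.03 0 0;0.015 -0.03 0 0;0.015 -0.03 0 0;0.015 -0.03 0 0;0.015 -0.03 0 0;0.015 -0.03 0 0;0.015 -0.03 0 0;0.015 -0.03 0 0;0.015 -0.03 0 0;0 0 0 0",
)

```text
t: 3.4
position: [0.4268, 0.0423, 0.301]
eef_rot: [[1.0, 0.004, 0.0], [0.004, -1.0, 0.001], [0.0, -0.001, -1.0]]
ft_force: [0.6, -0.0, -0.4]
finger_gap: 1.002
```

```bash
python3 - <<'E'
from h import *
s=sense();print(s['position'],s['qpos'])
im=get_image('wrist');save(im,'w1')
for n in ['block_a','bush','ring_rest','standing_bolt','bolt_a']:
    for d in find_in('wrist',n)[:3]: print('F',n,np.round(d['extent']),round(d['confidence'],2))
    for d in pinpoint('wrist',n)[:3]: print('P',n,np.round(d['xy'],1),round(d['confidence'],2),np.round(atz('wrist',d['xy'],0),3))
o,_=ray('wrist',(0,0));print(o)
im=get_image('top'); save(im,'top2')
im=get_image('scene'); save(im,'sc2')
E
```

```text
[0.42678594 0.04229726 0.30098496] [-9.24640725e-02  8.27691012e-02 -8.92337761e-02  1.39865255e+00
  1.13040907e-03  1.47465263e+00]
F block_a [343.   4. 386.  69.] 0.67
P block_a [365.5  44.6] 0.61 [0.487 0.2   0.   ]
F bush [333. 105. 361. 134.] 0.89
P bush [348.2 119.6] 0.95 [0.466 0.1   0.   ]
F ring_rest [496. 149. 556. 199.] 0.59
P ring_rest [366.2  45. ] 0.72 [0.489 0.198 0.   ]
F standing_bolt [464. 114. 493. 129.] 0.81
F standing_bolt [333. 107. 360. 137.] 0.47
P standing_bolt [474.  122.9] 0.54 [0.651 0.095 0.   ]
[0.42553858 0.11139365 0.44411363]
```

View pics/w1.png

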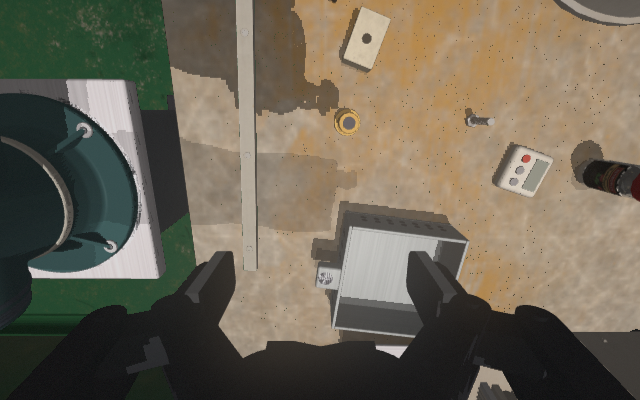

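View pics/sc2.png

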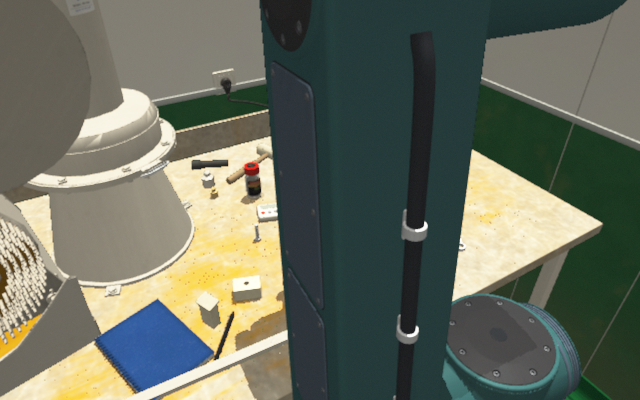

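```bash
python3 - <<'E'
from h import *
print('hole',tri([ray('scene',(246.3,283.3)),ray('wrist',(367,38))]),tri([ray('scene',(246.3,283.3)),ray('top',(170+158/2.8,150+213/2.8))]))
print('tall',tri([ray('scene',(180+84/3,190+335/3)),ray('top',(170+56/2.8,150+248/2.8))]))
# corners tall at its z
p=tri([ray('scene',(180+84/3,190+335/3)),ray('top',(170+56/2.8,150+248/2.8))])[0]
for c in [(50,335),(80,307),(117,338),(90,362)]: print('top',np.round(atz('scene',(180+c[0]/3,190+c[1]/3),p[2]),3))
for c in [(68,388),(102,415),(120,398)]: print('bot',np.round(atz('scene',(180+c[0]/3,190+c[1]/3),0),3))
p=tri([ray('scene',(246.3,283.3)),ray('wrist',(367,38))])[0]
for c in [(157,268),(240,258),(243,288),(160,300)]: print('blk top',np.round(atz('scene',(180+c[0]/3,190+c[1]/3),p[2]),3))
for c in [(163,333),(243,318)]: print('bot',np.round(atz('scene',(180+c[0]/3,190+c[1]/3),0),3))
for c in [(343,61),(374,71),(391,18),(360,6)]: print('wr',np.round(atz('wrist',c,p[2]),3))
print('bush',tri([ray('scene',(180+330/3,190+243/3)),ray('wrist',(347.5,122))]))
print('bolt top',tri([ray('scene',(180+229/3,190+103/3)),ray('wrist',(493,122))]))
print('bolt bot',tri([ray('scene',(180+231/3,190+149/3)),ray('wrist',(472,121))]))
E
```

```text
hole (array([0.48601502, 0.2024741 , 0.02804146]), [np.float64(0.0014218475254433051), np.float64(0.0014218475254433754)]) (array([0.48508359, 0.20375999, 0.02986709]), [np.float64(0.0004135323118082533), np.float64(0.0004135323118082081)])
tall (array([0.44736455, 0.30228016, 0.06182508]), [np.float64(0.0011992515892316682), np.float64(0.0011992515892316994)])
top [0.46  0.324 0.062]
top [0.475 0.297 0.062]
top [0.434 0.284 0.062]
top [0.423 0.308 0.062]
bot [0.463 0.319 0.   ]
bot [0.428 0.306 0.   ]
bot [0.435 0.29  0.   ]
blk top [0.515 0.226 0.028]
blk top [0.492 0.167 0.028]
blk top [0.462 0.178 0.028]
blk top [0.483 0.237 0.028]
bot [0.477 0.24  0.   ]
bot [0.459 0.182 0.   ]
wr [0.455 0.175 0.028]
wr [0.496 0.163 0.028]
wr [0.514 0.224 0.028]
wr [0.475 0.237 0.028]
bush (array([0.46334112, 0.10041511, 0.03519649]), [np.float64(0.002068030757261006), np.float64(0.002068030757260948)])
bolt top (array([0.65652307, 0.09966616, 0.04018214]), [np.float64(0.0015618336296053042), np.float64(0.001561833629605401)])
bolt bot (array([ 0.65551944,  0.10088234, -0.01212913]), [np.float64(0.0032603089277265683), np.float64(0.0032603089277265583)])
```

Emit:
move_arm(
  deltas="0.002 -0.03 0 0;0.002 -0.03 0 0;0.002 -0.03 0 0;0.002 -0.03 0 0;0.002 -0.03 0 0;0.002 -0.03 0 0;0 0 0 0",
)

```text
t: 4.63
position: [0.4373, 0.222, 0.3008]
eef_rot: [[1.0, 0.003, -0.0], [0.003, -1.0, 0.001], [-0.0, -0.001, -1.0]]
ft_force: [-0.0, -0.2, 0.7]
finger_gap: 0.998
```

```bash
python3 - <<'E'
from h import *
s=sense();print(s['position'])
im=get_image('wrist');save(im,'w2',None,1.25)
for n in ['block_a','bush','ring_rest','standing_bolt']:
    for d in pinpoint('wrist',n)[:3]: print('P',n,np.round(d['xy'],1),round(d['confidence'],2),np.round(atz('wrist',d['xy'],0),3))
E
```

```text
[0.43732555 0.22198591 0.30084886]
P block_a [352.7 173.5] 0.89 [0.487 0.202 0.   ]
P bush [335.3 237.1] 0.82 [0.462 0.095 0.   ]
P standing_bolt [449.4 234.6] 0.63 [0.649 0.098 0.   ]
```

View pics/w2.png

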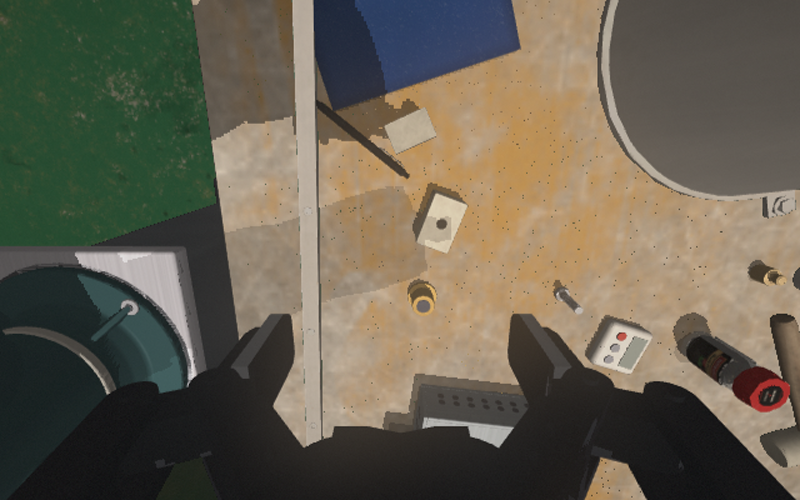

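```bash
python3 - <<'E'
import cv2
a=cv2.imread('pics/scene0.png')[265:335,185:300];b=cv2.imread('pics/w2.png')[60:320,340:640]
cv2.imwrite('pics/z1.png',cv2.resize(a,None,fx=5,fy=5,interpolation=2));cv2.imwrite('pics/z2.png',cv2.resize(b,None,fx=2.3,fy=2.3,interpolation=2))
E
```

```text
(no output)
```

View pics/z1.png

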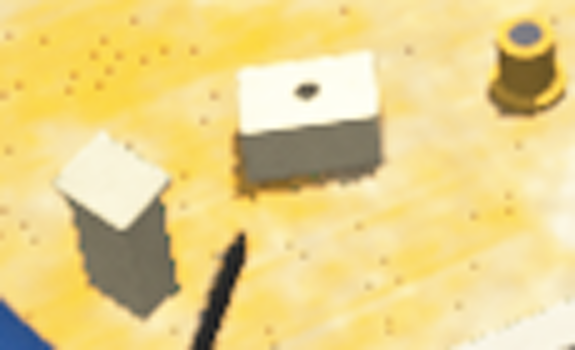

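View pics/z2.png

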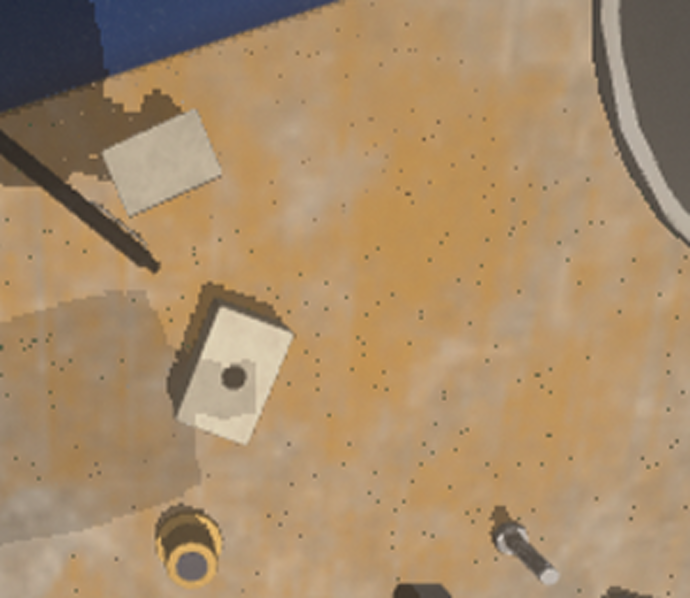

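```bash
python3 - <<'E'
from h import *
P=[atz('top',(170+u/2.8,150+v/2.8),0.066) for u,v in [(398,67),(554,81),(543,244),(377,229)]]
for p in P: print(np.round(p,4))
c=np.mean(P,0);print('c',c)
for i in range(4):
    d=P[(i+1)%4]-P[i];print(np.linalg.norm(d),np.degrees(np.arctan2(d[1],d[0])))
# tall corners wrist at z .062/.070
for z in (.062,.070):
  q=[atz('wrist',(u/1.25,v/1.25),z) for u,v in [(385,127),(423,108),(437,133),(397,154)]]
  print(np.round(q,3).tolist(),[round(np.linalg.norm(q[i]-q[i-1]),3) for i in range(4)], np.mean(q,0))
q=[atz('wrist',(u/1.25,v/1.25),.034) for u,v in [(434,192),(467,205),(447,252),(417,240)]]
print(np.round(q,3).tolist(),[round(np.linalg.norm(q[i]-q[i-1]),3) for i in range(4)], np.mean(q,0))
d=q[2]-q[1];print(np.degrees(np.arctan2(d[1],d[0])));d=q[3]-q[0];print(np.degrees(np.arctan2(d[1],d[0])))
print('bush top',atz('wrist',(422.5/1.25,305/1.25),.034), 'bolt base',atz('wrist',(561/1.25,292/1.25),.005),'bolt top',atz('wrist',(578/1.25,309/1.25),.052))
E
```

```text
[ 0.6339 -0.0582  0.066 ]
[ 0.616  -0.2245  0.066 ]
[ 0.4428 -0.2063  0.066 ]
[ 0.4611 -0.0339  0.066 ]
c [ 0.5384642  -0.13074358  0.066     ]
0.16731161349799054 -96.14811382610425
0.1741426018398834 173.99678756576742
0.1733348331904418 83.96272301797532
0.17456663976826173 -7.980695063589302
[[0.423, 0.303, 0.062], [0.46, 0.321, 0.062], [0.474, 0.297, 0.062], [0.435, 0.277, 0.062]] [np.float64(0.028), np.float64(0.041), np.float64(0.027), np.float64(0.045)] [0.4479259  0.29969625 0.062     ]
[[0.423, 0.303, 0.07], [0.46, 0.32, 0.07], [0.474, 0.297, 0.07], [0.435, 0.278, 0.07]] [np.float64(0.028), np.float64(0.04), np.float64(0.027), np.float64(0.044)] [0.44771236 0.29951551 0.07      ]
[[0.475, 0.235, 0.034], [0.513, 0.221, 0.034], [0.492, 0.166, 0.034], [0.457, 0.18, 0.034]] [np.float64(0.058), np.float64(0.04), np.float64(0.059), np.float64(0.038)] [0.48430687 0.20049182 0.034     ]
-110.43710542480065
-108.32292711255492
bush top [0.46462225 0.09800867 0.034     ] bolt base [0.64532796 0.10231416 0.005     ] bolt top [0.64570849 0.1009338  0.052     ]
```

Emit:
move_arm(
  deltas="0.0235 0.0107 0.01 0;0.0235 0.0107 0.02 0;0 0 0.03 6.6;0 0 0.03 6.6;0 0 0.03 6.5;0 0 0.03 0;0 0 0.02 0;0 0 0.01 0;0 0 0 0",
)

```text
t: 5.63
position: [0.4832, 0.1955, 0.1194]
eef_rot: [[0.941, -0.339, -0.003], [-0.339, -0.941, -0.001], [-0.003, 0.002, -1.0]]
ft_force: [-0.3, 0.4, -0.3]
finger_gap: 1.001
```

```bash
python3 - <<'E'
from h import *
s=sense();print(s['position'])
im=get_image('wrist');save(im,'w3',None,1.25)
for n in ['block_a','bush','ring_rest','standing_bolt']:
    for d in pinpoint('wrist',n)[:3]: print('P',n,np.round(d['xy'],1),round(d['confidence'],2),np.round(atz('wrist',d['xy'],0),3))
E
```

```text
[0.48320422 0.19550763 0.11940751]
P block_a [320.7 184.1] 0.69 [0.489 0.205 0.   ]
P block_a [610.7 264.5] 0.57 [0.735 0.028 0.   ]
P bush [335.8 280.1] 0.85 [0.469 0.105 0.   ]
P ring_rest [609.7 265.2] 0.54 [0.736 0.027 0.   ]
P standing_bolt [514.6 228.2] 0.77 [0.651 0.1   0.   ]
```

View pics/w3.png

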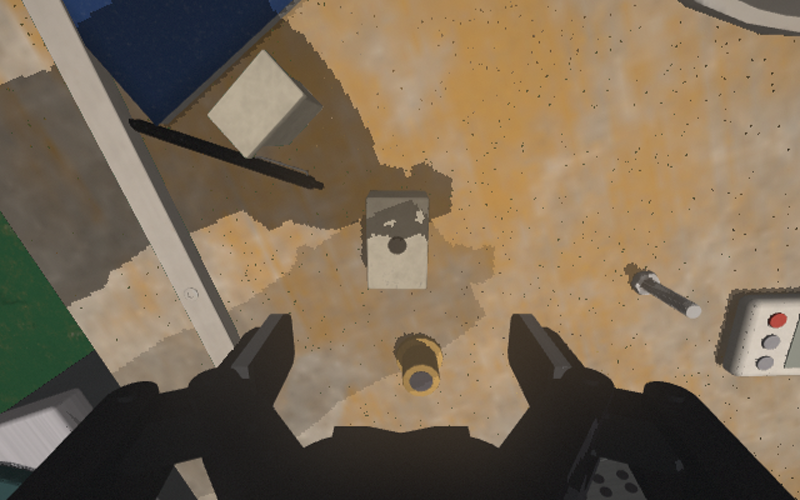

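```bash
python3 - <<'E'
from h import *
s=sense();R=s['eef_rot']
for z in(.034,):
  q=[atz('wrist',(u/1.25,v/1.25),z) for u,v in [(367,197),(428,197),(427,290),(367,289)]]
  c=np.mean(q,0);print(np.round(q,3).tolist(),c,[round(np.linalg.norm(q[i]-q[i-1]),3) for i in range(4)],'tool delta',R.T@(c-s['position']))
b=tri([ray('wrist',(421/1.25,381/1.25)),ray('scene',(180+330/3,190+243/3))]);print('bush',b, atz('wrist',(421/1.25,381/1.25),.034))
q=[atz('wrist',(u/1.25,v/1.25),.062) for u,v in [(208,115),(263,50),(308,95),(250,157)]];print('stand',np.round(q,3).tolist())
q=[atz('wrist',(u/1.25,v/1.25),.070) for u,v in [(208,115),(263,50),(308,95),(250,157)]];print('stand',np.round(q,3).tolist())
print(atz('wrist',(645/1.25,282/1.25),.004))
E
```

```text
[[0.479, 0.241, 0.034], [0.515, 0.228, 0.034], [0.494, 0.168, 0.034], [0.456, 0.183, 0.034]] [0.48621269 0.20480358 0.034     ] [np.float64(0.062), np.float64(0.038), np.float64(0.063), np.float64(0.041)] tool delta [-0.00172185 -0.0079395   0.08841115]
bush (array([0.46691659, 0.10069363, 0.03262192]), [np.float64(0.0004241531734247785), np.float64(0.000424153173424836)]) [0.46721596 0.10116612 0.034     ]
stand [[0.421, 0.311, 0.062], [0.461, 0.329, 0.062], [0.473, 0.303, 0.062], [0.432, 0.285, 0.062]]
stand [[0.424, 0.31, 0.07], [0.463, 0.327, 0.07], [0.475, 0.301, 0.07], [0.435, 0.284, 0.07]]
[0.65098707 0.10519403 0.004     ]
```

Emit:
move_arm(
  deltas="-0.001 -0.004 0.02 0;-0.001 -0.004 0.025 0;0 0 0.025 0;0 0 0.02 0;0 0 0.015 0;0 0 0.007 0;0 0 0 0",
)

```text
t: 6.47
position: [0.4849, 0.205, 0.0087]
eef_rot: [[0.941, -0.338, -0.001], [-0.338, -0.941, -0.0], [-0.001, 0.001, -1.0]]
ft_force: [-1.0, 0.0, 0.7]
finger_gap: 0.999
```

Emit:
move_arm(
  deltas="0 0 0 0;0 0 0 0;0 0 0 0;0 0 0 0;0 0 0 0;0 0 0 0;0 0 0 0;0 0 0 0;0 0 0 0",
  hand=1,
  newtons=50,
)

```text
t: 7.22
position: [0.4857, 0.2053, 0.0103]
eef_rot: [[0.941, -0.337, 0.002], [-0.337, -0.941, 0.0], [0.001, -0.001, -1.0]]
ft_force: [-2.0, -1.1, 9.5]
finger_gap: 0.458
```

Emit:
move_arm(
  deltas="0 0 -0.005 0;0 0 -0.015 0;0 0 -0.025 0;0 0 -0.03 -4.5;0 0 -0.03 -4.5;0 0 -0.025 -4.5;0 0 -0.01 0;0.0119 0.0288 0 0;0.0119 0.0288 0 0;0.0119 0.0288 0 0;0.0119 0.0288 0 0;0.0119 0.0288 0 0;0.0119 0.0288 0 0;0.0119 0.0288 0 0;0.0119 0.0288 0 0;0.0119 0.0288 0 0;0.0119 0.0288 0 0;0 0 0 0",
)

```text
t: 8.72
position: [0.5735, -0.0987, 0.1495]
eef_rot: [[0.994, -0.112, 0.001], [-0.112, -0.994, -0.001], [0.001, 0.001, -1.0]]
ft_force: [-1.3, 0.5, -2.0]
finger_gap: 0.46
```

```bash
python3 - <<'E'
from h import *
s=sense();print(s['position'],s['finger_gap'],s['ft_force'])
im=get_image('wrist');save(im,'w4',None,1.25)
for n in ['wash_box']:
    for d in pinpoint('wrist',n)[:3]: print('P',n,np.round(d['xy'],1),round(d['confidence'],2),np.round(atz('wrist',d['xy'],0),3))
E
```

```text
[ 0.57348517 -0.09872125  0.14946637] 0.4599727204222033 [-1.26165519  0.4530885  -1.97308063]
```

View pics/w4.png

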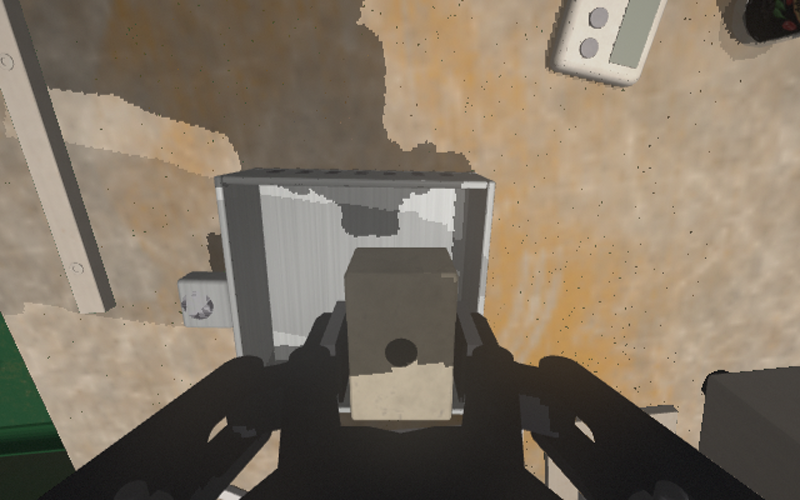

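```bash
python3 - <<'E'
from h import *
a=atz('wrist',(217/1.25,182/1.25),.066);b=atz('wrist',(493/1.25,182/1.25),.066);print(a,b,np.linalg.norm(b-a));d=b-a
y=np.arctan2(d[1],d[0]);print(np.degrees(y))
m=(a+b)/2; print('c',m+0.086*np.array([np.sin(y),-np.cos(y),0]))
o=atz('wrist',(200/1.25,300/1.25),.066);print('boss',o)
E
```

```text
[ 0.46707392 -0.0338892   0.066     ] [ 0.63400327 -0.05249595  0.066     ] 0.1679631480561124
-6.360209548994556
c [ 0.54101163 -0.12866325  0.066     ]
boss [ 0.4359489  -0.10903369  0.066     ]
```

Emit:
move_arm(
  deltas="0 0 0.02 0;0 0 0.03 0;0 0 0.03 0;0 0 0.025 0;0 0 0.015 0;0 0 0.007 0;0 0 0.004 0;0 0 0 0",
)

```text
t: 9.48
position: [0.5722, -0.0935, 0.0185]
eef_rot: [[0.994, -0.108, -0.0], [-0.108, -0.994, 0.0], [-0.0, -0.0, -1.0]]
ft_force: [0.1, -0.2, -1.6]
finger_gap: 0.459
```

Emit:
move_arm(
  deltas="0 0 0 0;0 0 0 0;0 0 0 0;0 0 0 0;0 0 -0.01 0;0 0 -0.02 0;0 0 -0.03 0;0 0 -0.03 0;0 0 -0.03 0;0 0 -0.02 0;0 0 0 0",
  hand=0.3,
)

```text
t: 10.4
position: [0.5739, -0.0946, 0.1634]
eef_rot: [[0.994, -0.108, 0.006], [-0.108, -0.994, -0.002], [0.007, 0.001, -1.0]]
ft_force: [0.3, -0.4, 0.2]
finger_gap: 0.7
```

Emit:
move_arm(
  deltas="-0.0182 -0.0261 0 0;-0.0182 -0.0261 0 0;-0.0182 -0.0261 0 0;-0.0182 -0.0261 0 0;-0.0182 -0.0261 0 0;-0.0182 -0.0261 0 0;-0.0182 -0.0261 0 0;0 0 0 0;0 0 0 0",
  hand=0.1,
)

```text
t: 11.15
position: [0.4647, 0.1024, 0.1588]
eef_rot: [[0.994, -0.106, 0.001], [-0.106, -0.994, -0.0], [0.0, -0.0, -1.0]]
ft_force: [1.1, 0.3, -0.4]
finger_gap: 0.899
```

```bash
python3 - <<'E'
from h import *
s=sense();print(s['position'],s['finger_gap'])
im=get_image('wrist');save(im,'w5',None,1.25)
for n in ['bush','standing_bolt']:
    for d in pinpoint('wrist',n)[:3]: print('P',n,np.round(d['xy'],1),round(d['confidence'],2),np.round(atz('wrist',d['xy'],0),3))
E
```

```text
[0.46467376 0.1023514  0.15878726] 0.8986323264786927
P bush [321.  185.6] 0.7 [0.467 0.1   0.   ]
P standing_bolt [495.6 162.9] 0.62 [0.649 0.104 0.   ]
```

View pics/w5.png

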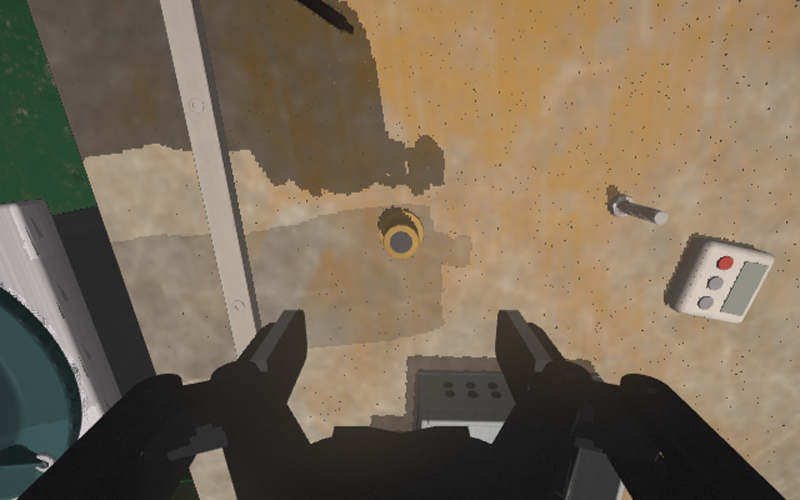

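Emit:
move_arm(
  deltas="0.0014 0.0008 0.02 0;0.0014 0.0008 0.03 0;0 0 0.03 0;0 0 0.03 0;0 0 0.02 0;0 0 0.012 0;0 0 0.006 0;0 0 0 0",
)

```text
t: 11.97
position: [0.4678, 0.0987, 0.0093]
eef_rot: [[0.994, -0.11, -0.002], [-0.11, -0.994, -0.0], [-0.002, 0.0, -1.0]]
ft_force: [-0.6, -0.3, -0.3]
finger_gap: 0.9
```

Emit:
move_arm(
  deltas="0 0 0 0;0 0 0 0;0 0 0 0;0 0 0 0;0 0 0 0;0 0 0 0;0 0 0 0;0 0 0 0;0 0 0 0;0 0 0 0",
  hand=1,
  newtons=50,
)

```text
t: 12.8
position: [0.4684, 0.0994, 0.0111]
eef_rot: [[0.994, -0.108, 0.001], [-0.108, -0.994, -0.0], [0.001, -0.0, -1.0]]
ft_force: [-3.0, -0.8, 9.9]
finger_gap: 0.309
```

Emit:
move_arm(
  deltas="0 0 -0.005 0;0 0 -0.015 0;0 0 -0.03 0;0 0 -0.035 0;0 0 -0.035 0;0 0 -0.02 0;0.0063 0.0282 0 0;0.0063 0.0282 0 0;0.0063 0.0282 0 0;0.0063 0.0282 0 0;0.0063 0.0282 0 0;0.0063 0.0282 0 0;0.0063 0.0282 0 0;0.0063 0.0282 0 0;0.0063 0.0282 0 0;0 0 0 0;0 0 0 0",
)

```text
t: 14.22
position: [0.4967, -0.1602, 0.1504]
eef_rot: [[0.994, -0.11, -0.0], [-0.11, -0.994, 0.0], [-0.0, -0.0, -1.0]]
ft_force: [-0.1, 0.6, -1.1]
finger_gap: 0.311
```

```bash
python3 - <<'E'
from h import *
s=sense();print(s['position'],s['finger_gap'])
im=get_image('wrist');save(im,'w6',None,1.25)
E
```

```text
[ 0.49674163 -0.16015417  0.15043372] 0.31122320178366153
```

View pics/w6.png

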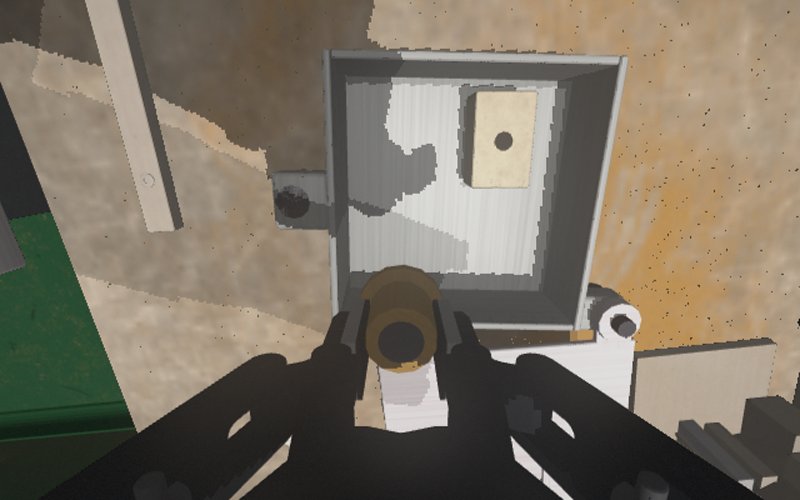

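```bash
python3 - <<'E'
from h import *
q=[atz('wrist',(u/1.25,v/1.25),.066) for u,v in [(325,51),(627,57),(588,329)]]
print(np.round(q,4).tolist()); d=q[1]-q[0];e=q[2]-q[1];print(np.linalg.norm(d),np.degrees(np.arctan2(d[1],d[0])),np.linalg.norm(e),np.degrees(np.arctan2(e[1],e[0])),'c',(q[0]+q[2])/2)
print('boss',atz('wrist',(292/1.25,201/1.25),.066),'pivot',atz('wrist',(622/1.25,322/1.25),.073))
E
```

```text
[[0.4687, -0.0344, 0.066], [0.6356, -0.0558, 0.066], [0.62, -0.2245, 0.066]]
0.16826927383881216 -7.317032075341888 0.1693241684231728 -95.25350694152972 c [ 0.54435027 -0.1294285   0.066     ]
boss [ 0.43421162 -0.1146633   0.066     ] pivot [ 0.6388018  -0.21743309  0.073     ]
```

Emit:
move_arm(
  deltas="0 0 0.02 0;0 0 0.03 0;0 0 0.03 0;0 0 0.025 0;0 0 0.015 0;0 0 0.008 0;0 0 0.004 0;0 0 0 0",
)

```text
t: 14.93
position: [0.4983, -0.1588, 0.0193]
eef_rot: [[0.994, -0.107, 0.003], [-0.107, -0.994, -0.001], [0.003, 0.001, -1.0]]
ft_force: [4.0, -0.5, -0.5]
finger_gap: 0.308
```

Emit:
move_arm(
  deltas="0 0 0 0;0 0 0 0;0 0 0 0;0 0 0 0;0 0 -0.01 0;0 0 -0.02 0;0 0 -0.03 0;0 0 -0.03 0;0 0 -0.03 0;0 0 -0.02 0;0 0 0 0",
  hand=0.4,
)

```text
t: 15.85
position: [0.4986, -0.1592, 0.1633]
eef_rot: [[0.994, -0.107, 0.006], [-0.107, -0.994, -0.003], [0.007, 0.002, -1.0]]
ft_force: [0.4, -1.3, 0.3]
finger_gap: 0.608
```

Emit:
move_arm(
  deltas="0.0122 -0.0278 0 0;0.0122 -0.0278 0 0;0.0122 -0.0278 0 0;0.0122 -0.0278 0 0;0.0122 -0.0278 0 0;0.0122 -0.0278 0 0;0.0122 -0.0278 0 0;0.0122 -0.0278 0 0;0.0122 -0.0278 0 0;0.0122 -0.0278 0 0;0 0 0 0;0 0 0 0",
)

```text
t: 16.85
position: [0.6483, 0.106, 0.1581]
eef_rot: [[0.994, -0.106, -0.0], [-0.106, -0.994, 0.0], [-0.0, -0.0, -1.0]]
ft_force: [-0.8, -0.0, -0.2]
finger_gap: 0.599
```

```bash
python3 - <<'E'
from h import *
s=sense();print(s['position'],s['finger_gap'])
im=get_image('wrist');save(im,'w7',None,1.25)
for n in ['bush','standing_bolt','block_a']:
    for d in pinpoint('wrist',n)[:3]: print('P',n,np.round(d['xy'],1),round(d['confidence'],2),np.round(atz('wrist',d['xy'],0),3))
E
```

```text
[0.64827971 0.10597049 0.15809855] 0.5985091496053095
P standing_bolt [319.5 187.6] 0.59 [0.647 0.101 0.   ]
```

View pics/w7.png

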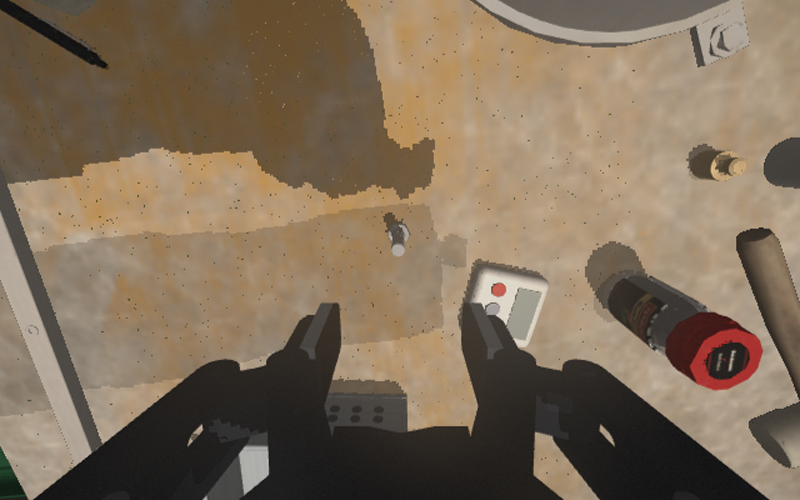

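```bash
python3 - <<'E'
from h import *
s=sense();R=s['eef_rot']
for uv,z in (((397.5,250),.052),((398,230),.006)):
    p=atz('wrist',(uv[0]/1.25,uv[1]/1.25),z);print(p,R.T@(p-s['position']))
E
```

```text
[0.64607913 0.10260338 0.052     ] [-0.00165375  0.00104989  0.10660285]
[0.64656283 0.10603081 0.006     ] [-0.00155119 -0.00241396  0.15260255]
```

Emit:
move_arm(
  deltas="-0.0016 -0.001 0.02 0;0 0 0.03 0;0 0 0.03 0;0 0 0.03 0;0 0 0.02 0;0 0 0.01 0;0 0 0.004 0;0 0 0 0",
)

```text
t: 17.72
position: [0.6467, 0.1048, 0.0144]
eef_rot: [[0.994, -0.109, -0.0], [-0.109, -0.994, -0.0], [-0.0, 0.0, -1.0]]
ft_force: [0.0, -0.4, 0.4]
finger_gap: 0.599
```

Emit:
move_arm(
  deltas="0 0 0 0;0 0 0 0;0 0 0 0;0 0 0 0;0 0 0 0;0 0 0 0;0 0 0 0;0 0 0 0;0 0 0 0;0 0 0 0",
  hand=1,
  newtons=50,
)

```text
t: 18.55
position: [0.6474, 0.1053, 0.0153]
eef_rot: [[0.994, -0.108, 0.002], [-0.108, -0.994, -0.0], [0.002, -0.0, -1.0]]
ft_force: [-0.2, -0.4, 6.4]
finger_gap: 0.094
```

Emit:
move_arm(
  deltas="0 0 -0.005 0;0 0 -0.015 0;0 0 -0.03 0;0 0 -0.035 0;0 0 -0.035 0;0 0 -0.02 0;0 0 -0.01 0;-0.0045 0.028 0 0;-0.0045 0.028 0 0;-0.0045 0.028 0 0;-0.0045 0.028 0 0;-0.0045 0.028 0 0;-0.0045 0.028 0 0;-0.0045 0.028 0 0;-0.0045 0.028 0 0;-0.0045 0.028 0 0;-0.0045 0.028 0 0;0 0 0 0;0 0 0 0",
)

```text
t: 20.13
position: [0.571, -0.1692, 0.1636]
eef_rot: [[0.994, -0.111, -0.001], [-0.111, -0.994, 0.001], [-0.001, -0.0, -1.0]]
ft_force: [0.4, 0.6, -0.3]
finger_gap: 0.098
```

```bash
python3 - <<'E'
from h import *
s=sense();print(s['position'],s['finger_gap'])
im=get_image('wrist');save(im,'w8',None,1.25)
E
```

```text
[ 0.57104429 -0.16918443  0.16360706] 0.09828338561108617
```

View pics/w8.png

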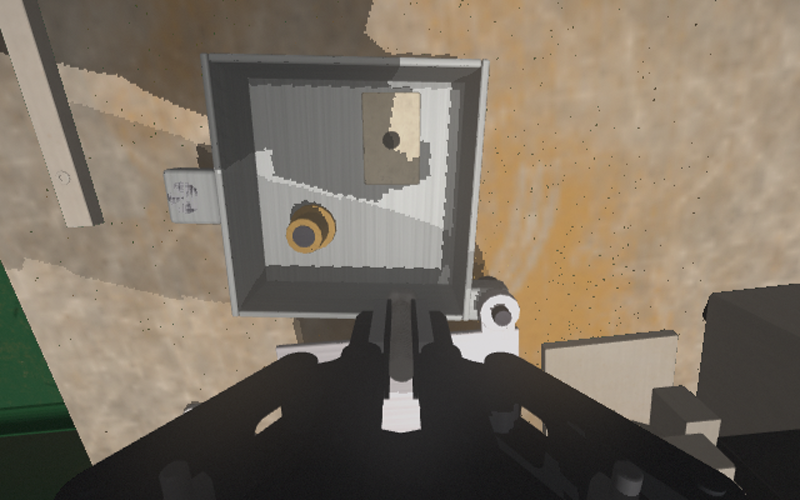

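Emit:
move_arm(
  deltas="0 0 0.02 0;0 0 0.03 0;0 0 0.03 0;0 0 0.03 0;0 0 0.018 0;0 0 0.009 0;0 0 0.004 0;0 0 0 0",
)

```text
t: 20.85
position: [0.5718, -0.1675, 0.0231]
eef_rot: [[0.994, -0.108, -0.001], [-0.108, -0.994, 0.0], [-0.001, -0.0, -1.0]]
ft_force: [-0.5, -0.2, -0.3]
finger_gap: 0.098
```

Emit:
move_arm(
  deltas="0 0 0 0;0 0 0 0;0 0 0 0;0 0 0 0;0 0 -0.01 0;0 0 -0.02 0;0 0 -0.03 0;0 0 -0.03 0;0 0 -0.03 0;0 0 -0.03 0;0 0 -0.03 0;0 0 -0.03 0;0 0 -0.02 0;0 0 -0.01 0;0 0 0 0",
  hand=0.6,
)

```text
t: 22.1
position: [0.5722, -0.1685, 0.2666]
eef_rot: [[0.994, -0.109, 0.004], [-0.109, -0.994, -0.002], [0.004, 0.001, -1.0]]
ft_force: [0.0, -0.2, 0.6]
finger_gap: 0.398
```

```bash
python3 - <<'E'
from h import *
im=get_image('wrist');save(im,'w9',None,1.25)
im=get_image('scene');save(im,'sc3',(180,150,420,330),3)
E
```

Emit:
move_arm(
  deltas="-0.01 0.031 0 0;-0.01 0.031 0 0;-0.01 0.031 0 0;-0.01 0.031 0 0;-0.01 0.031 0 0;-0.01 0.031 0 0;0 0 0 0;0 0 0 0",
)

```text
t: 22.87
position: [0.4908, -0.3476, 0.262]
eef_rot: [[0.994, -0.111, -0.002], [-0.111, -0.994, 0.001], [-0.002, -0.001, -1.0]]
ft_force: [-0.3, 0.3, 0.3]
finger_gap: 0.399
```

```bash
python3 - <<'E'
from h import *
s=sense();print(s['position'],s['finger_gap'])
im=get_image('wrist');save(im,'w10',None,1.25)
for n in ['lid_knob','lever_pivot','lever_tip']:
    for d in pinpoint('wrist',n)[:3]: print('P',n,np.round(d['xy'],1),round(d['confidence'],2),np.round(atz('wrist',d['xy'],0.105),3))
im=get_image('top');save(im,'top4',(170,130,480,300),2.5)
for n in ['lid_knob','lever_pivot','lever_tip']:
    for d in pinpoint('top',n)[:3]: print('P',n,np.round(d['xy'],1),round(d['confidence'],2),np.round(atz('top',d['xy'],0.105),3))
E
```

```text
[ 0.49075479 -0.34758023  0.2620296 ] 0.39927289878935934
P lid_knob [324.2 197.6] 0.63 [ 0.495 -0.36   0.105]
P lever_pivot [384.4 243. ] 0.89 [ 0.556 -0.419  0.105]
P lever_pivot [401.5 280.7] 0.73 [ 0.574 -0.47   0.105]
P lever_tip [400.1 276.3] 0.64 [ 0.573 -0.464  0.105]
P lever_tip [275.8 199.4] 0.33 [ 0.444 -0.356  0.105]
P lid_knob [422.1 217.9] 0.65 [ 0.492 -0.368  0.105]
```

View pics/w9.png

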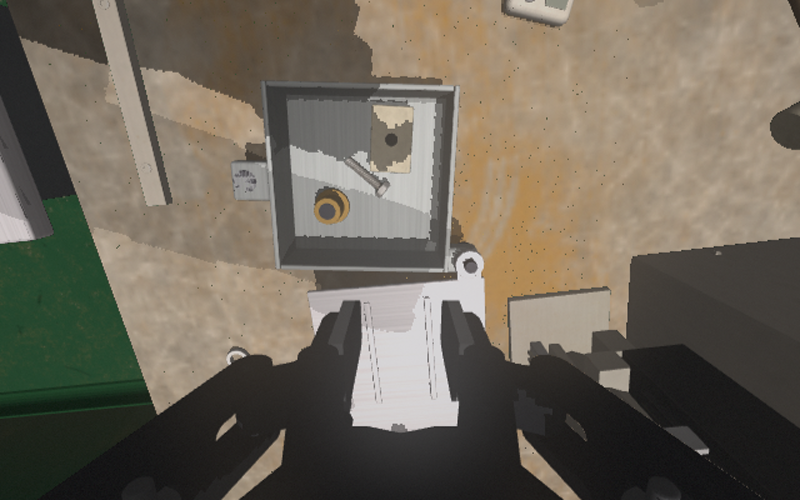

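View pics/w10.png

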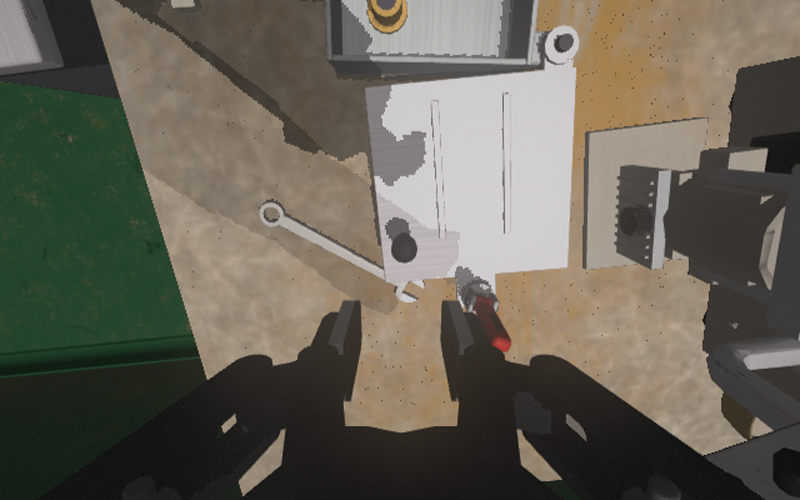

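View pics/top4.png

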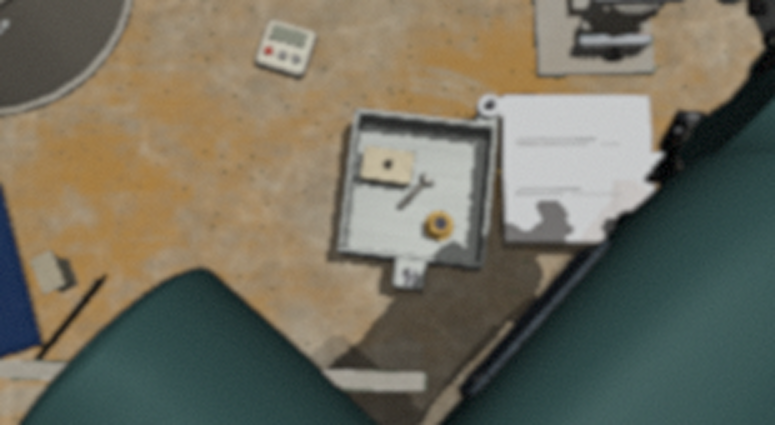

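View pics/sc3.png

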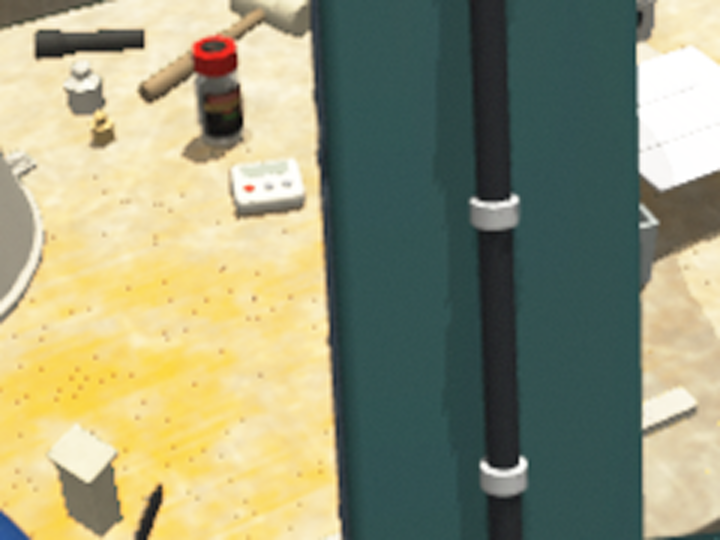

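```bash
python3 - <<'E'
from h import *
from scipy.optimize import minimize_scalar
im=get_image('scene');get_image('top')
for cam in ('scene','top'):
  for n in ['block_a','ring_rest']:
    for d in find_in(cam,n): print(cam,n,np.round(d['extent']),round(d['confidence'],2))
    for d in pinpoint(cam,n): print(cam,n,np.round(d['xy']),round(d['confidence'],2))
f=lambda u,v:(185+u/5,265+v/5)
for t,b in (((122,230),(145,320)),((65,190),(90,283)),((167,180),(178,292))):
    B=atz('scene',f(*b),0)
    g=lambda z:np.linalg.norm(proj('scene',[B[0],B[1],z])-f(*t))
    r=minimize_scalar(g,bounds=(0,.15),method='bounded');print('h',r.x,r.fun,B)
for t,b in (((242,133),(243,195)),((382,118),(380,168))):
    B=atz('scene',f(*b),0)
    g=lambda z:np.linalg.norm(proj('scene',[B[0],B[1],z])-f(*t))
    r=minimize_scalar(g,bounds=(0,.15),method='bounded');print('blk h',r.x,r.fun)
E
```

```text
top block_a [318. 190. 336. 201.] 0.75
top block_a [326. 197.] 0.65
h 0.05802652540370976 0.8358972735704154 [0.42586965 0.30685092 0.        ]
h 0.0600200016342816 0.7666223872202783 [0.45682525 0.32057882 0.        ]
h 0.06990028072429649 2.0833397388581427 [0.43268658 0.2894932  0.        ]
blk h 0.039539968277136725 1.7782310086113333
blk h 0.03234360645141377 1.4779065453429296
```

```bash
python3 - <<'E'
import cv2
b=cv2.imread('pics/w3.png')[30:180,180:350];cv2.imwrite('pics/z3.png',cv2.resize(b,None,fx=4,fy=4,interpolation=2))
E
```

```text
(no output)
```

View pics/z3.png

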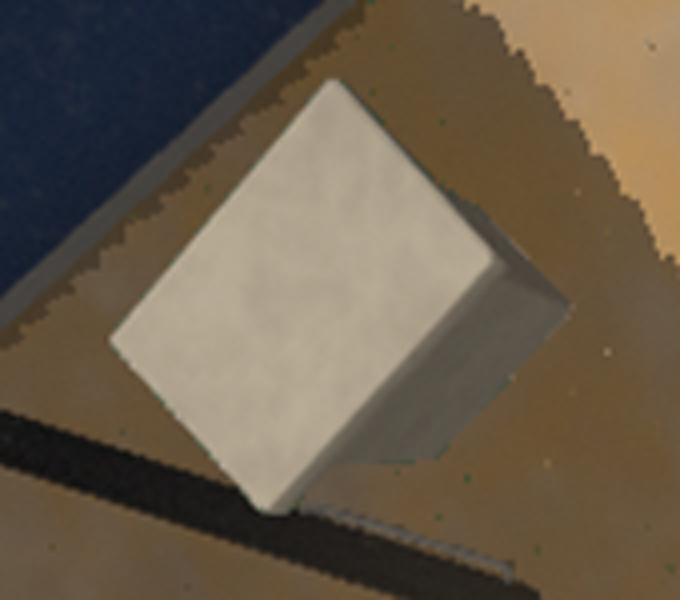

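Emit:
move_arm(
  deltas="0.0056 0.0118 0.01 0;0 0 0.03 0;0 0 0.03 0;0 0 0.03 0;0 0 0.02 0;0 0 0 0;0 0 0 0",
  hand=0.4,
  newtons=25,
)

```text
t: 24.35
position: [0.4959, -0.3591, 0.1427]
eef_rot: [[0.994, -0.109, -0.001], [-0.109, -0.994, 0.001], [-0.001, -0.001, -1.0]]
ft_force: [1.4, -0.6, -0.1]
finger_gap: 0.6
```

```bash
python3 - <<'E'
from h import *
s=sense();print(s['position'],s['finger_gap'])
im=get_image('wrist');save(im,'w11',None,1.25)
R=s['eef_rot']
for n in ['lid_knob','lever_pivot','lever_tip']:
    for d in pinpoint('wrist',n)[:2]:
        p=atz('wrist',d['xy'],0.105); print('P',n,np.round(d['xy'],1),round(d['confidence'],2),np.round(p,4),R.T@(p-s['position']))
E
```

```text
[ 0.4958954  -0.3590647   0.14272254] 0.599980247318566
P lid_knob [316.3 233.3] 0.86 [ 0.494  -0.3638  0.105 ] [-0.00131652  0.00492722  0.03771934]
P lever_tip [452.6 384.8] 0.82 [ 0.5878 -0.5063  0.105 ] [0.10744455 0.13645294 0.03743284]
```

View pics/w11.png

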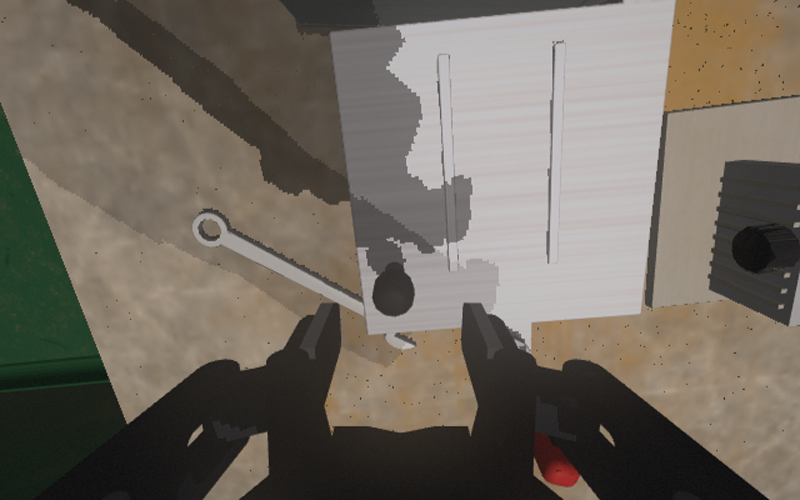

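Emit:
move_arm(
  deltas="-0.0014 0.0035 0.015 0;0 0 0.02 0;0 0 0.012 0;0 0 0.004 0;0 0 0 0",
)

```text
t: 24.97
position: [0.4944, -0.3623, 0.0923]
eef_rot: [[0.994, -0.108, -0.0], [-0.108, -0.994, 0.0], [-0.0, -0.0, -1.0]]
ft_force: [0.0, 0.2, -0.3]
finger_gap: 0.6
```

Emit:
move_arm(
  deltas="0 0 0 0;0 0 0 0;0 0 0 0;0 0 0 0;0 0 0 0;0 0 0 0;0 0 0 0;0 0 0 0",
  hand=1,
  newtons=30,
)

```text
t: 25.63
position: [0.4946, -0.363, 0.0935]
eef_rot: [[0.994, -0.109, 0.001], [-0.109, -0.994, -0.002], [0.001, 0.002, -1.0]]
ft_force: [-3.7, -0.9, 6.0]
finger_gap: 0.238
```

```bash
python3 - <<'E'
from h import *
s=sense();print(s['position'],s['finger_gap'],s['ft_force'],s['qpos'])
im=get_image('wrist');save(im,'w12',None,1.25)
E
```

```text
[ 0.4945761  -0.36295905  0.09345591] 0.23752526823590014 [-3.74948816 -0.91377817  5.96940513] [-7.65487663e-01  4.80522927e-01 -8.99920625e-02  9.98448533e-01
 -7.82663846e-04  9.14218331e-01]
```

View pics/w12.png

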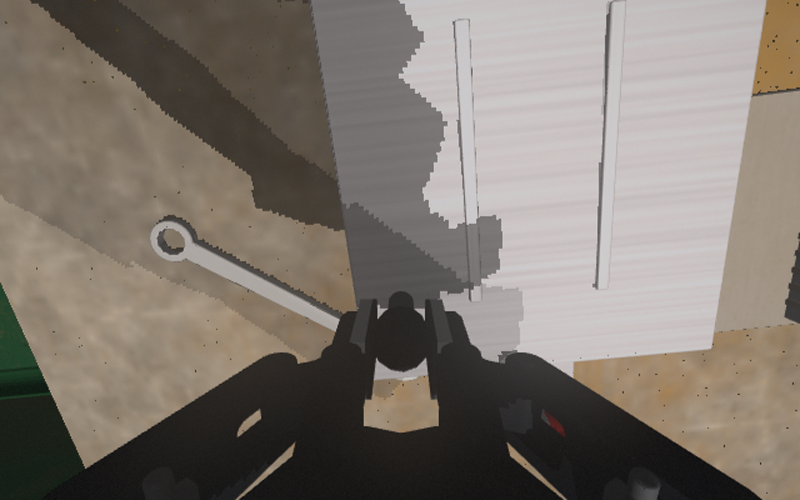

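```bash
cat > arc.py <<'E'
from h import *
def arc(P,a0,a1,n,r=None,z=0):
    s=sense();R=s['eef_rot'];p=s['position'];out=[]
    a=np.radians(np.linspace(a0,a1,n+1));r=r or np.linalg.norm(p[:2]-P)
    K=np.c_[P[0]+r*np.cos(a),P[1]+r*np.sin(a)]
    for d in np.diff(K,axis=0):
        t=R.T@np.array([d[0],d[1],0]);out.append(f"{t[0]:.4f} {t[1]:.4f} 0 0")
    print(';'.join(out))
E
python3 - <<'E'
from arc import *
arc(np.array([.6388,-.2174]),225.3,165,15)
E
```

```text
-0.0109 -0.0093 0 0;-0.0103 -0.0101 0 0;-0.0095 -0.0108 0 0;-0.0087 -0.0114 0 0;-0.0079 -0.0120 0 0;-0.0071 -0.0125 0 0;-0.0062 -0.0130 0 0;-0.0052 -0.0134 0 0;-0.0043 -0.0137 0 0;-0.0033 -0.0140 0 0;-0.0023 -0.0142 0 0;-0.0013 -0.0143 0 0;-0.0003 -0.0144 0 0;0.0007 -0.0144 0 0;0.0017 -0.0143 0 0
```

Emit:
move_arm(
  deltas="-0.0109 -0.0093 0 0;-0.0103 -0.0101 0 0;-0.0095 -0.0108 0 0;-0.0087 -0.0114 0 0;-0.0079 -0.012 0 0;-0.0071 -0.0125 0 0;-0.0062 -0.013 0 0",
)

```text
t: 26.27
position: [0.4424, -0.2778, 0.0934]
eef_rot: [[0.994, -0.11, 0.0], [-0.11, -0.994, -0.003], [0.001, 0.003, -1.0]]
ft_force: [-3.7, -4.9, 5.7]
finger_gap: 0.24
```

Emit:
move_arm(
  deltas="-0.0052 -0.0134 0 0;-0.0043 -0.0137 0 0;-0.0033 -0.014 0 0;-0.0023 -0.0142 0 0;-0.0013 -0.0143 0 0;-0.0003 -0.0144 0 0;0.0007 -0.0144 0 0;0.0017 -0.0143 0 0;0 0 0 0",
)

```text
t: 27.02
position: [0.4364, -0.1602, 0.0925]
eef_rot: [[0.994, -0.108, -0.008], [-0.108, -0.994, 0.002], [-0.008, -0.001, -1.0]]
ft_force: [-30.7, 8.0, 27.2]
finger_gap: 0.229
```

```bash
python3 - <<'E'
from arc import *
P=np.array([.6388,-.2174])
s=sense();d=s['position'][:2]-P;print(s['position'],s['ft_force'],s['finger_gap'],np.linalg.norm(d),np.degrees(np.arctan2(d[1],d[0])))
a=np.degrees(np.arctan2(d[1],d[0]));arc(P,a,130,9)
im=get_image('wrist');save(im,'w13',None,1.25)
E
```

```text
[ 0.43641111 -0.16021776  0.09251467] [-30.70587109   7.99922689  27.15191348] 0.22942674524175474 0.21031184633037564 164.22307999402747
0.0028 -0.0137 0 0;0.0037 -0.0135 0 0;0.0046 -0.0132 0 0;0.0054 -0.0129 0 0;0.0063 -0.0125 0 0;0.0071 -0.0120 0 0;0.0079 -0.0115 0 0;0.0086 -0.0110 0 0;0.0093 -0.0104 0 0
```

View pics/w13.png

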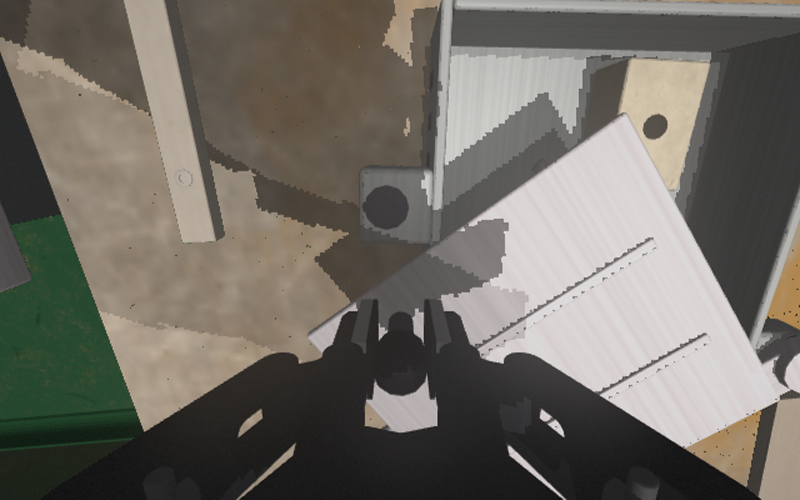

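Emit:
move_arm(
  deltas="0 0 0 0;0 0 0 0;0 0 0 0;0 0 0 0",
  hand=0.5,
)

```text
t: 27.4
position: [0.4412, -0.1637, 0.0926]
eef_rot: [[0.994, -0.108, 0.001], [-0.108, -0.994, -0.0], [0.001, 0.0, -1.0]]
ft_force: [-0.2, -0.6, -0.4]
finger_gap: 0.495
```

```bash
python3 - <<'E'
from arc import *
P=np.array([.6388,-.2174])
s=sense();print(s['position'],s['ft_force'],s['finger_gap'])
R=s['eef_rot']
im=get_image('wrist');save(im,'w14',None,1.25)
for n in ['lid_knob','lever_tip']:
    for d in pinpoint('wrist',n)[:2]:
        p=atz('wrist',d['xy'],0.105); print('P',n,np.round(d['xy'],1),round(d['confidence'],2),np.round(p,4),R.T@(p-s['position']))
E
```

```text
[ 0.44122466 -0.16373726  0.09259053] [-0.23241589 -0.63022333 -0.40136944] 0.4953134933226595
P lid_knob [310.5 283.8] 0.98 [ 0.4354 -0.1727  0.105 ] [-0.0048376   0.00956161 -0.01241222]
```

View pics/w14.png

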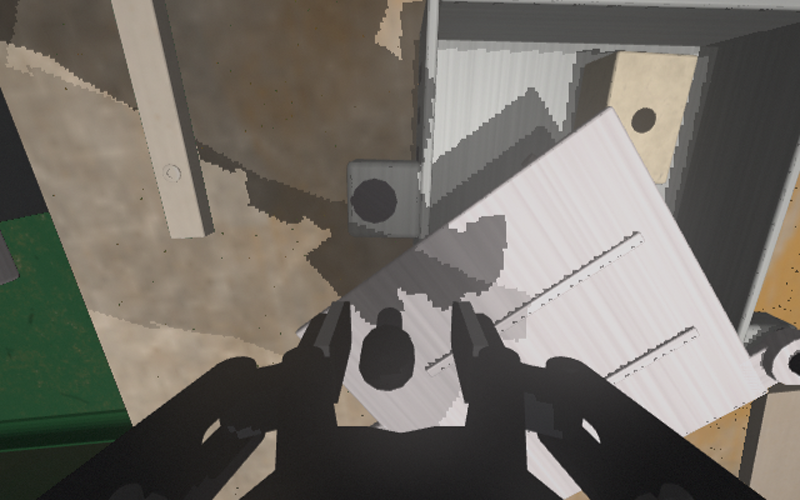

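Emit:
move_arm(
  deltas="-0.0024 0.0043 0 0;-0.0024 0.0042 0 0;0 0 0 0",
)

```text
t: 27.8
position: [0.4346, -0.1721, 0.0922]
eef_rot: [[0.994, -0.109, -0.0], [-0.109, -0.994, -0.0], [-0.0, 0.0, -1.0]]
ft_force: [0.8, 0.4, -0.5]
finger_gap: 0.498
```

Emit:
move_arm(
  deltas="0 0 0 0;0 0 0 0;0 0 0 0;0 0 0 0;0 0 0 0;0 0 0 0",
  hand=1,
  newtons=40,
)

```text
t: 28.3
position: [0.4348, -0.1715, 0.0924]
eef_rot: [[0.994, -0.109, -0.0], [-0.109, -0.994, -0.0], [-0.0, 0.0, -1.0]]
ft_force: [-3.3, -0.7, 5.6]
finger_gap: 0.237
```

```bash
python3 - <<'E'
from arc import *
P=np.array([.6345,-.215])
s=sense();d=s['position'][:2]-P;print(s['position'],s['ft_force'],s['finger_gap'],np.linalg.norm(d))
a=np.degrees(np.arctan2(d[1],d[0]));print(a);arc(P,a,130,10,r=.2038)
im=get_image('wrist');save(im,'w15',None,1.25)
E
```

```text
[ 0.43481493 -0.17145828  0.09242171] [-3.30407927 -0.72251849  5.61630553] 0.2373353386387506 0.20437712236352995
167.69908748017485
0.0019 -0.0133 0 0;0.0027 -0.0131 0 0;0.0036 -0.0129 0 0;0.0044 -0.0127 0 0;0.0052 -0.0123 0 0;0.0060 -0.0120 0 0;0.0068 -0.0115 0 0;0.0076 -0.0111 0 0;0.0083 -0.0105 0 0;0.0090 -0.0100 0 0
```

View pics/w15.png

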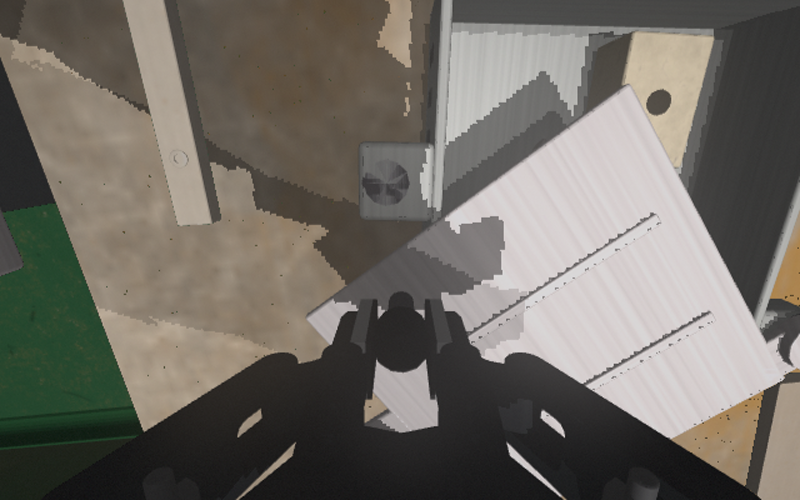

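Knob is centred between the pads (401,338). Continue the swing.

Emit:
move_arm(
  deltas="0.0019 -0.0133 0 0;0.0027 -0.0131 0 0;0.0036 -0.0129 0 0;0.0044 -0.0127 0 0;0.0052 -0.0123 0 0;0 0 0 0",
)

```text
t: 28.85
position: [0.4594, -0.1074, 0.0922]
eef_rot: [[0.994, -0.107, -0.001], [-0.107, -0.994, 0.001], [-0.002, -0.001, -1.0]]
ft_force: [-6.5, 3.2, 10.4]
finger_gap: 0.232
```

Emit:
move_arm(
  deltas="0.006 -0.012 0 0;0.0068 -0.0115 0 0;0.0076 -0.0111 0 0;0 0 0 0",
)

```text
t: 29.18
position: [0.4825, -0.0745, 0.0921]
eef_rot: [[0.994, -0.107, -0.003], [-0.107, -0.994, 0.003], [-0.004, -0.003, -1.0]]
ft_force: [-13.1, 11.3, 17.1]
finger_gap: 0.229
```

Emit:
move_arm(
  deltas="0.0042 -0.0053 0 0;0.0042 -0.0053 0 0;0 0 0 0",
)

```text
t: 29.43
position: [0.4913, -0.0652, 0.092]
eef_rot: [[0.994, -0.108, -0.004], [-0.108, -0.994, 0.004], [-0.004, -0.003, -1.0]]
ft_force: [-13.0, 13.9, 15.5]
finger_gap: 0.23
```

```bash
python3 - <<'E'
from arc import *
P=np.array([.6345,-.215])
s=sense();d=s['position'][:2]-P;print(s['position'],s['ft_force'],s['finger_gap'],np.linalg.norm(d))
a=np.degrees(np.arctan2(d[1],d[0]));print(a);arc(P,a,128,3,r=.2038)
im=get_image('wrist');save(im,'w16',None,1.25)
E
```

```text
[ 0.49129446 -0.06521311  0.09198904] [-12.98580481  13.91117327  15.45362935] 0.23040299689878557 0.20722919681426685
133.71320740372826
0.0044 -0.0051 0 0;0.0046 -0.0050 0 0;0.0048 -0.0048 0 0
```

View pics/w16.png

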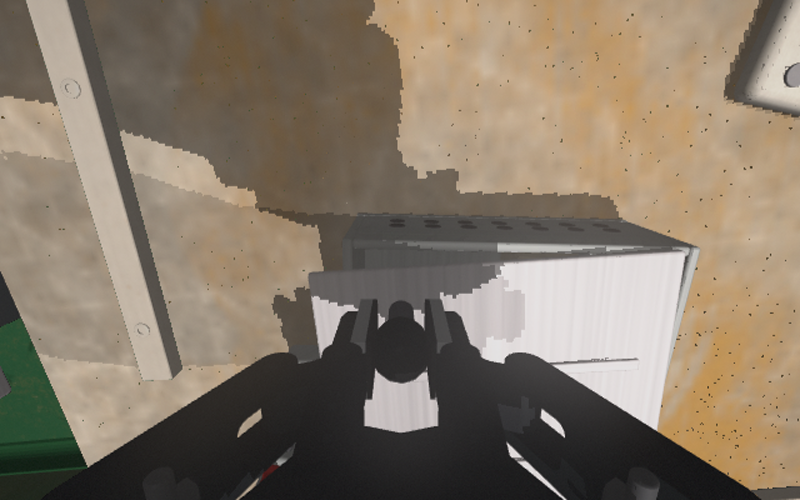

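Emit:
move_arm(
  deltas="0.0032 -0.0038 0 0;0.0032 -0.0038 0 0;0.0034 -0.0038 0 0;0 0 0 0",
)

```text
t: 29.82
position: [0.5026, -0.0552, 0.0919]
eef_rot: [[0.994, -0.108, -0.003], [-0.108, -0.994, 0.003], [-0.004, -0.003, -1.0]]
ft_force: [-9.1, 12.4, 10.7]
finger_gap: 0.226
```

```bash
python3 - <<'E'
from arc import *
P=np.array([.6345,-.215])
s=sense();d=s['position'][:2]-P;print(s['position'],s['ft_force'],s['finger_gap'],np.linalg.norm(d))
a=np.degrees(np.arctan2(d[1],d[0]));print(a)
im=get_image('wrist');save(im,'w17',None,1.25)
E
```

```text
[ 0.50259013 -0.05522195  0.09191422] [-9.14079438 12.4079267  10.65856464] 0.2261475751870006 0.2071937255785075
129.54246491806023
```

View pics/w17.png

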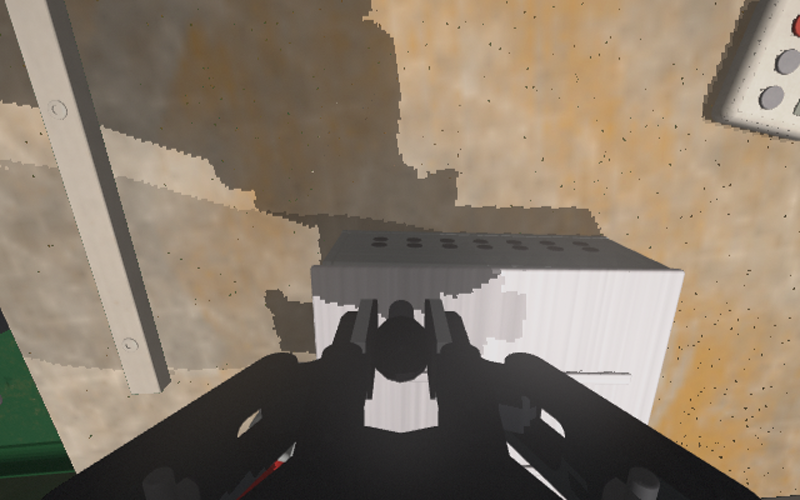

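Emit:
move_arm(
  deltas="0.002 -0.0022 0 0;0.002 -0.0022 0 0;0 0 0 0;0 0 0 0",
)

```text
t: 30.2
position: [0.5049, -0.0531, 0.0918]
eef_rot: [[0.994, -0.109, -0.007], [-0.109, -0.994, -0.001], [-0.007, 0.001, -1.0]]
ft_force: [-23.4, -2.0, 16.4]
finger_gap: 0.235
```

Emit:
move_arm(
  deltas="0 0 0 0;0 0 0 0;0 0 0 0;0 0 0 0;0 0 -0.01 0;0 0 -0.02 0;0 0 -0.03 0;0 0 -0.03 0;0 0 -0.03 0;0 0 -0.03 0;0 -0.015 -0.02 0;0 0 0 0",
  hand=0.4,
)

```text
t: 31.2
position: [0.5118, -0.0376, 0.2662]
eef_rot: [[0.994, -0.108, 0.006], [-0.108, -0.994, -0.001], [0.006, 0.0, -1.0]]
ft_force: [0.7, -0.6, 0.3]
finger_gap: 0.599
```

```bash
python3 - <<'E'
from arc import *
s=sense();print(s['position'],s['finger_gap'])
R=s['eef_rot']
im=get_image('wrist');save(im,'w18',None,1.25)
for n in ['lid_knob','lever_tip','lever_pivot']:
    for d in pinpoint('wrist',n)[:2]:
        z={'lid_knob':.105,'lever_tip':.166,'lever_pivot':.094}[n]
        p=atz('wrist',d['xy'],z); print('P',n,np.round(d['xy'],1),round(d['confidence'],2),np.round(p,4),R.T@(p-s['position']))
E
```

```text
[ 0.5118481  -0.0375513   0.26619161] 0.5991053775710832
P lid_knob [319.  204.7] 0.8 [ 0.5076 -0.0597  0.105 ] [-0.0027406   0.02241201  0.16118089]
P lever_pivot [479.2  98.6] 0.17 [0.6772 0.0301 0.094 ] [ 0.15611045 -0.08511673  0.17310712]
```

View pics/w18.png

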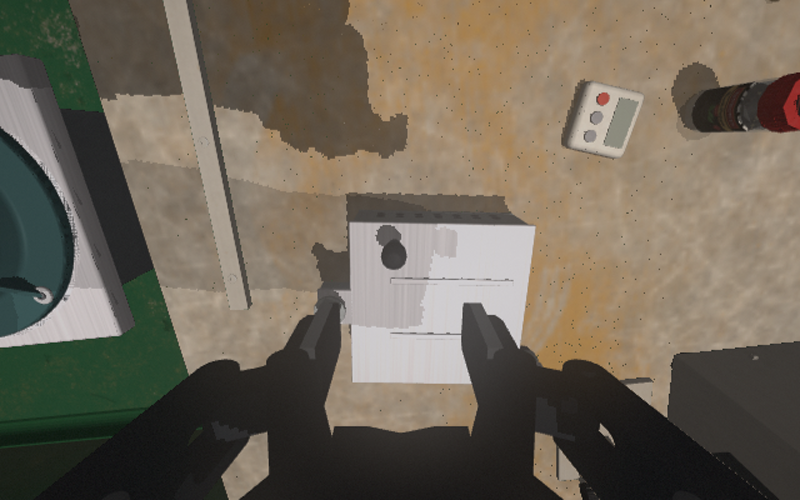

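Emit:
move_arm(
  deltas="-0.026 0.003 0 0;-0.026 0.003 0 0;-0.025 0.003 0 0;0 0 0 0;0 0 0 0",
)

```text
t: 31.82
position: [0.4318, -0.0392, 0.2618]
eef_rot: [[0.994, -0.109, -0.001], [-0.109, -0.994, 0.0], [-0.001, -0.0, -1.0]]
ft_force: [1.1, 0.1, -0.1]
finger_gap: 0.602
```

```bash
python3 - <<'E'
from arc import *
s=sense();print(s['position'],s['finger_gap'],s['qpos'])
R=s['eef_rot']
im=get_image('wrist');save(im,'w19',None,1.25);save(im,'w19z',(240,180,400,300),5)
for n in ['lid_knob','lever_tip','lever_pivot']:
    for d in pinpoint('wrist',n)[:2]:
        z={'lid_knob':.105,'lever_tip':.166,'lever_pivot':.094}[n]
        p=atz('wrist',d['xy'],z); print('P',n,np.round(d['xy'],1),round(d['confidence'],2),np.round(p,4),R.T@(p-s['position']))
E
```

```text
[ 0.43177684 -0.03923375  0.26181081] 0.6022092622592473 [-2.78995926e-01  9.75080185e-02 -1.77846798e-01  1.29610845e+00
 -3.29879529e-05  1.40121301e+00]
P lid_knob [392.1 197.4] 0.66 [ 0.5077 -0.0608  0.105 ] [0.07797148 0.01314434 0.15675811]
P lever_tip [329.3 282.1] 0.7 [ 0.4335 -0.1168  0.166 ] [0.01023868 0.07694984 0.09579789]
P lever_pivot [332.5 252.1] 0.87 [ 0.4388 -0.123   0.094 ] [0.01622183 0.08255647 0.16779349]
```

View pics/w19.png

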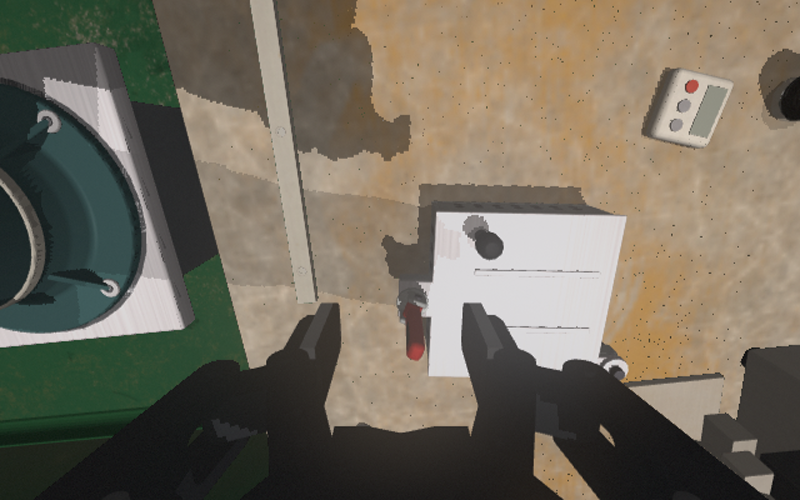

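View pics/w19z.png

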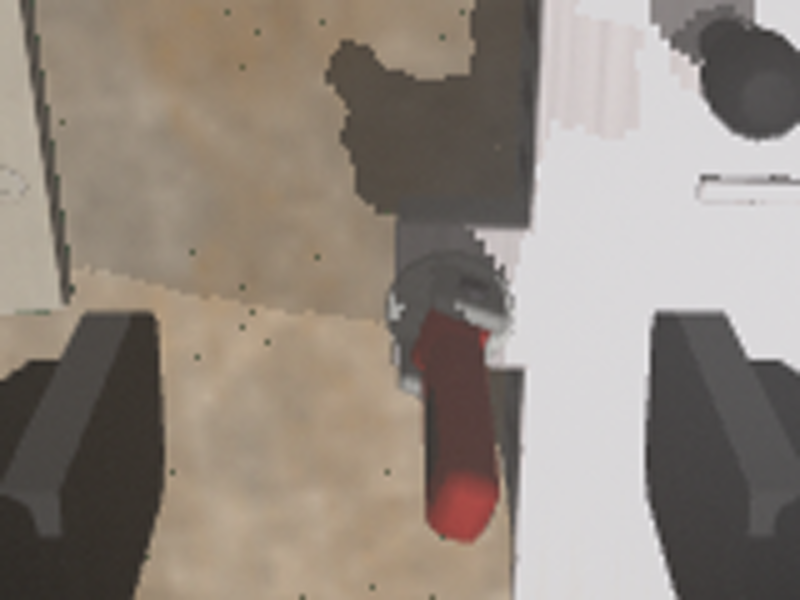

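Emit:
move_arm(
  deltas="0 0.0375 -0.01 0;0 0.0375 0 0;0 0.0375 0 0;0 0.0375 0 0;0 0 0 0;0 0 0 0",
)

```text
t: 32.52
position: [0.4167, -0.19, 0.2716]
eef_rot: [[0.994, -0.111, -0.001], [-0.111, -0.994, 0.001], [-0.001, -0.001, -1.0]]
ft_force: [0.1, 0.9, -0.3]
finger_gap: 0.597
```

```bash
python3 - <<'E'
from arc import *
s=sense();print(s['position'],s['finger_gap'],s['qpos'])
R=s['eef_rot']
im=get_image('wrist');save(im,'w20z',(220,60,380,180),5)
for n in ['lid_knob','lever_tip','lever_pivot']:
    for d in pinpoint('wrist',n)[:2]:
        z={'lid_knob':.105,'lever_tip':.166,'lever_pivot':.094}[n]
        p=atz('wrist',d['xy'],z); print('P',n,np.round(d['xy'],1),round(d['confidence'],2),np.round(p,4),R.T@(p-s['position']))
E
```

```text
[ 0.41666535 -0.18999256  0.2715912 ] 0.5968425170255123 [-6.06083057e-01  1.38091007e-01 -1.03368556e-01  1.33042591e+00
  8.18435274e-06  1.07643691e+00]
P lid_knob [398.   36.2] 0.7 [ 0.5054 -0.0548  0.105 ] [ 0.07322835 -0.14414769  0.1665969 ]
P lever_tip [328.6 111.8] 0.71 [ 0.4318 -0.115   0.166 ] [ 0.00678488 -0.07616999  0.10562469]
```

View pics/w20z.png

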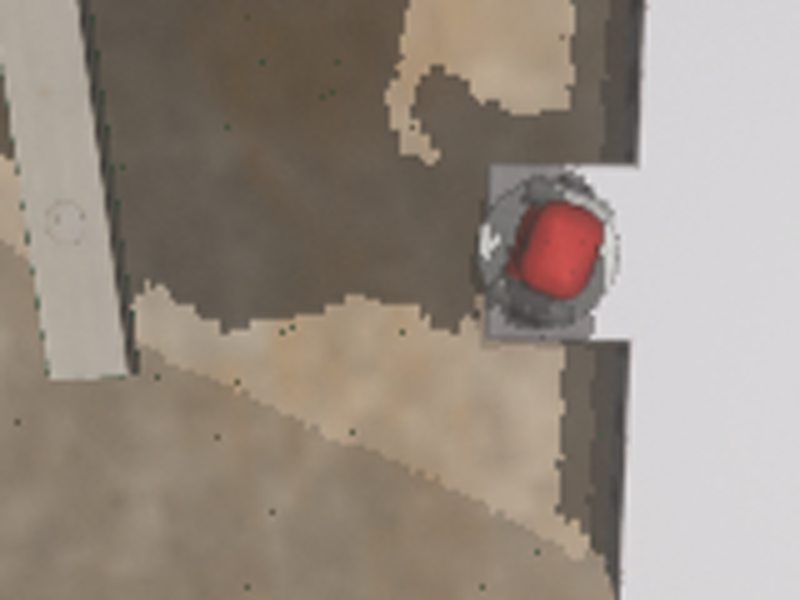

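```bash
python3 - <<'E'
from arc import *
s=sense();R=s['eef_rot']
im=get_image('wrist').astype(int)
m=((im[:,:,0]>150)&(im[:,:,1]<100)&(im[:,:,2]<100)).astype(np.uint8);m[:60]=0;m[180:]=0
pts=cv2.findNonZero(m);print(len(pts));r=cv2.minAreaRect(pts);print(r,cv2.boxPoints(r))
b=cv2.boxPoints(r)
W=[atz('wrist',q,.166) for q in b];
for i in range(4):
    d=W[i]-W[i-1];print(np.linalg.norm(d),np.degrees(np.arctan2(d[1],d[0])))
print('c',np.mean(W,0)); mu=pts[:,0].mean(0);print(atz('wrist',mu,.168))
C=np.cov(pts[:,0].T);w,v=np.linalg.eigh(C);d=v[:,1];t=R[:,0]*d[0]+R[:,1]*d[1];print(np.sqrt(w),np.degrees(np.arctan2(t[1],t[0])))
# edges white boss / lid ear
E
```

```text
161
((332.8999938964844, 113.30000305175781), (10.75174331665039, 15.811387062072754), 18.43494987487793) [[325.3      119.100006]
 [330.3      104.100006]
 [340.5      107.5     ]
 [335.5      122.5     ]]
0.008792368844400362 156.0519555715513
0.012306232549959203 65.01103238988085
0.008670079319046765 -23.68678955891501
0.012344149724524705 -114.4176891836638
c [ 0.43513736 -0.11631166  0.166     ]
[ 0.43509597 -0.11611404  0.168     ]
[2.99837611 4.34328979] -115.38161921931437
```

Emit:
move_arm(
  deltas="0.0037 -0.0246 0 0;0.0037 -0.0246 0 0;0.0038 -0.0245 0 0;0 0 0 -6;0 0 0 -7;0 0 0 -7;0 0 0 -7;0 0 0 -7;0 0 0 -7;0 0 0 -7;0 0 0 -7;0 0 0 -7;0 0 0 -7;0 0 0 -7;0 0 0 -7;0 0 0 -7;0 0 0 -7;0 0 0 -7;0 0 0 -7",
)

```text
t: 34.35
position: [0.4357, -0.1152, 0.2724]
eef_rot: [[-0.262, 0.965, 0.0], [0.965, 0.262, -0.0], [-0.0, 0.0, -1.0]]
ft_force: [0.1, -0.6, -0.7]
finger_gap: 0.601
```

Emit:
move_arm(
  deltas="0 0 0 -7;0 0 0 -7;0 0 0 -7;0 0 0 -7;0 0 0 -7;0 0 0 -7;0 0 0 -7;0 0 0 -7;0 0 0 -7;0 0 0 -7;0 0 0 -7;0 0 0 -7;0 0 0 -7;0 0 0 -7;0 0 0 -7;0 0 0 -7;0 0 0 -7;0 0 0 -7;0 0 0 -7;0 0 0 0",
)

```text
t: 36.02
position: [0.4357, -0.1153, 0.2724]
eef_rot: [[-0.527, -0.85, 0.0], [-0.85, 0.527, -0.0], [-0.0, -0.0, -1.0]]
ft_force: [-0.9, -0.1, -0.1]
finger_gap: 0.599
```

```bash
python3 - <<'E'
from arc import *
s=sense();print(s['position'],s['finger_gap'],s['qpos'])
R=s['eef_rot'];print('yaw',np.degrees(np.arctan2(R[1,0],R[0,0])))
im=get_image('wrist');save(im,'w21',None,1.25)
for n in ['lever_tip','lever_pivot']:
    for d in pinpoint('wrist',n)[:2]:
        z={'lid_knob':.105,'lever_tip':.168,'lever_pivot':.096}[n]
        p=atz('wrist',d['xy'],z); print('P',n,np.round(d['xy'],1),round(d['confidence'],2),np.round(p,4),R.T@(p-s['position']))
E
```

```text
[ 0.43572116 -0.1153274   0.27238406] 0.5992846468845208 [-4.39911986e-01  1.24461978e-01 -1.17655952e-01  1.32846960e+00
  3.20865337e-05 -3.02656470e+00]
yaw -121.79571592347641
P lever_tip [321.  199.9] 0.59 [ 0.4356 -0.1155  0.168 ] [1.86343458e-04 1.29832810e-06 1.04384048e-01]
P lever_pivot [323.  181.1] 0.81 [ 0.4347 -0.1177  0.096 ] [ 0.00256198 -0.00029271  0.17638398]
```

View pics/w21.png

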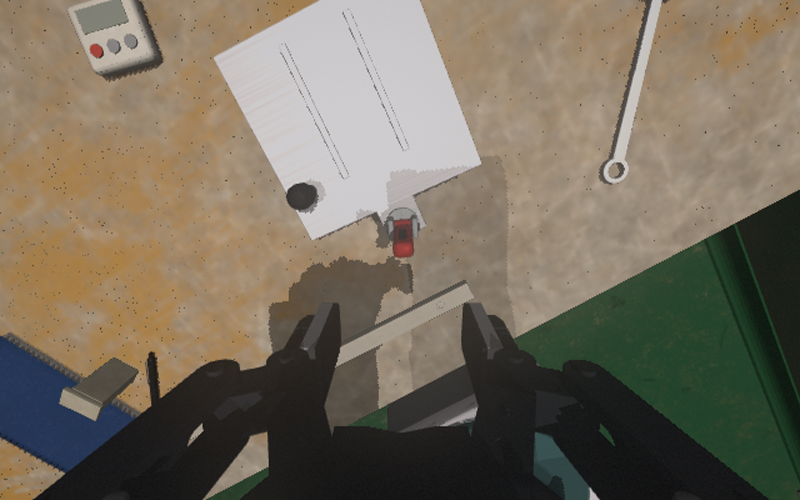

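```bash
python3 - <<'E'
from arc import *
s=sense();R=s['eef_rot']
im0=get_image('wrist');save(im0,'w21z',(270,130,370,230),6);im=im0.astype(int)
E
```

```text
(no output)
```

View pics/w21z.png

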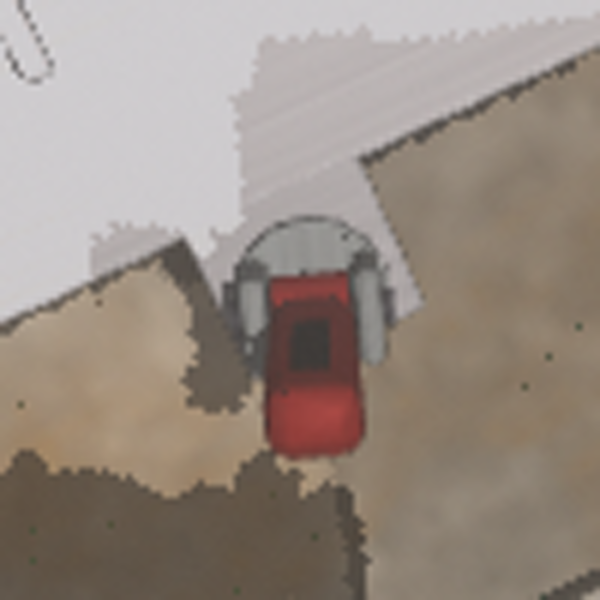

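Emit:
move_arm(
  deltas="0.0012 0 0.03 0;0 0 0.035 0;0 0 0.035 0;0 0 0.03 0;0 0 0.015 0;0 0 0.006 0;0 0 0 0",
)

```text
t: 36.8
position: [0.4345, -0.1168, 0.1205]
eef_rot: [[-0.535, -0.845, -0.002], [-0.845, 0.535, 0.001], [0.0, 0.002, -1.0]]
ft_force: [0.0, 0.5, 1.0]
finger_gap: 0.601
```

```bash
python3 - <<'E'
from arc import *
s=sense();print(s['position'],s['finger_gap'],s['ft_force'])
im0=get_image('wrist');save(im0,'w22',None,1.25)
E
```

```text
[ 0.43448015 -0.11681607  0.12051099] 0.6010346877871872 [0.04604262 0.47618608 0.98035077]
```

View pics/w22.png

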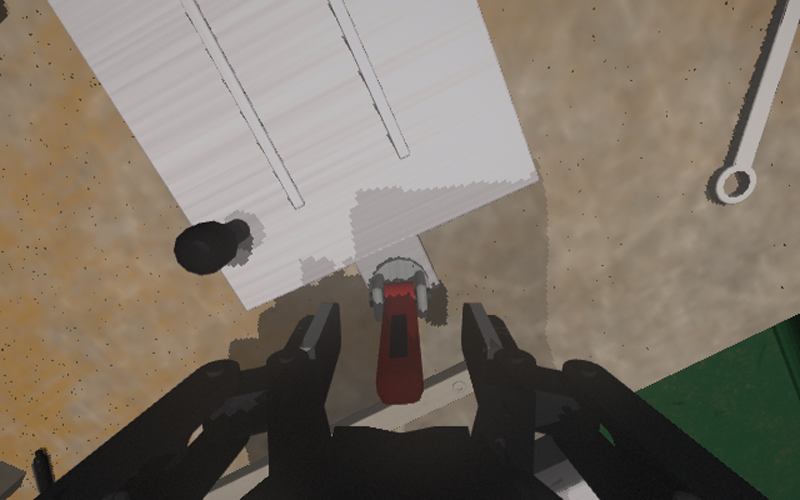

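Emit:
move_arm(
  deltas="0 0 0 0;0 0 0 0;0 0 0 0;0 0 0 0;0 0 0 0;0 0 0 0;0 0 0 0;0 0 0 0",
  hand=1,
  newtons=50,
)

```text
t: 37.52
position: [0.4357, -0.1174, 0.1222]
eef_rot: [[-0.533, -0.846, 0.002], [-0.846, 0.533, -0.001], [-0.0, -0.002, -1.0]]
ft_force: [-0.4, 0.5, 8.0]
finger_gap: 0.177
```

```bash
python3 - <<'E'
from arc import *
s=sense();print(s['position'],s['finger_gap'],s['ft_force'],s['ft_torque'])
im0=get_image('wrist');save(im0,'w23',None,1.25)
E
```

```text
[ 0.43565181 -0.11739215  0.12215214] 0.17663483138420624 [-0.37464117  0.53834972  8.03078321] [0.15319186 0.02950652 0.02876945]
```

View pics/w23.png

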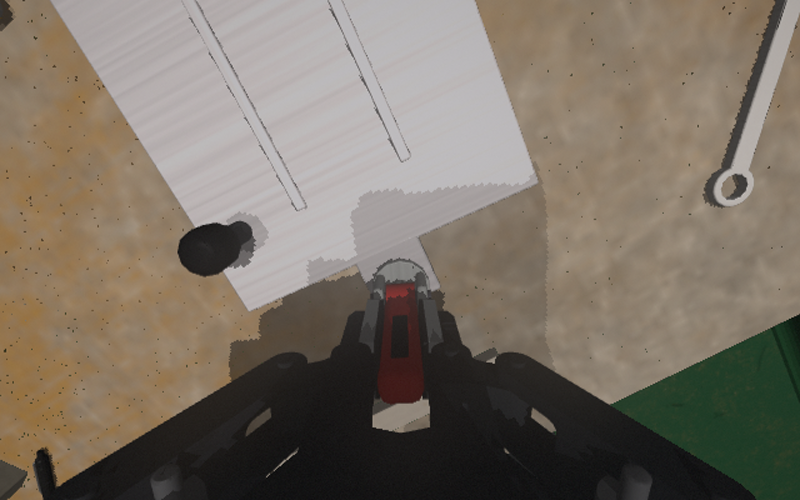

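Emit:
move_arm(
  deltas="0 0 0.0001 5;0 0 0.0001 6;0 0 0.0001 6;0 0 0.0001 6;0 0 0.0001 6;0 0 0.0001 6;0 0 0.0001 6;0 0 0.0001 6;0 0 0.0001 6;0 0 0.0001 6",
)

```text
t: 38.4
position: [0.4346, -0.1177, 0.1211]
eef_rot: [[-1.0, 0.027, -0.001], [0.027, 1.0, -0.002], [0.0, -0.002, -1.0]]
ft_force: [-7.9, -2.5, 13.6]
finger_gap: 0.167
```

```bash
python3 - <<'E'
from arc import *
s=sense();R=s['eef_rot'];print(s['position'],s['finger_gap'],s['ft_force'],s['ft_torque'],'yaw',np.degrees(np.arctan2(R[1,0],R[0,0])),s['qpos'][5])
im0=get_image('wrist');save(im0,'w24',None,1.25)
E
```

```text
[ 0.43455149 -0.11768953  0.12107862] 0.16688912546550003 [-7.88969073 -2.5416597  13.6137451 ] [-0.53108716  1.89238037  0.05330851] yaw 178.4568992690965 -1.9885125336721234
```

View pics/w24.png

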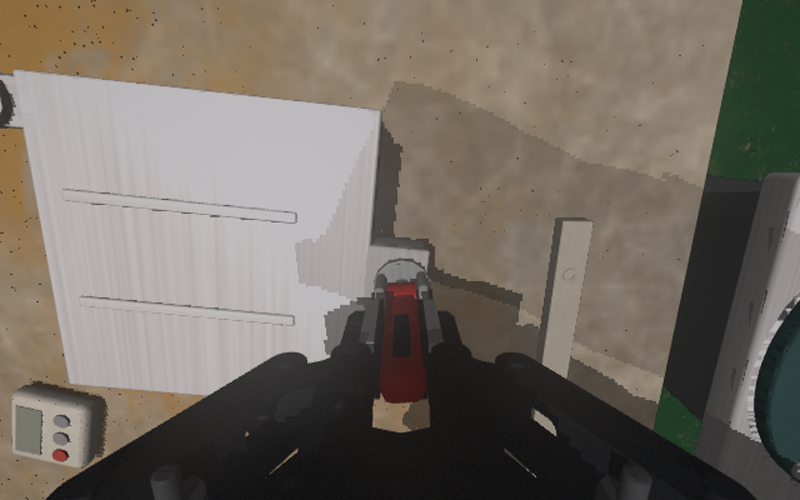

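Emit:
move_arm(
  deltas="0 0 0.0001 6;0 0 0.0001 6;0 0 0.0001 6;0 0 0.0001 6;0 0 0.0001 6;0 0 0.0001 6;0 0 0.0001 6;0 0 0.0001 6;0 0 0.0001 6;0 0 0.0001 6;0 0 0.0001 6;0 0 0.0001 6",
)

```text
t: 39.45
position: [0.4336, -0.1168, 0.1198]
eef_rot: [[-0.284, 0.959, -0.002], [0.959, 0.284, 0.0], [0.001, -0.002, -1.0]]
ft_force: [-11.8, 3.6, 20.1]
finger_gap: 0.168
```

Emit:
move_arm(
  deltas="0 0 0.0001 6;0 0 0.0001 6;0 0 0.0001 6;0 0 0.0001 6;0 0 0.0001 6;0 0 0.0001 6;0 0 0.0001 6;0 0 0.0001 6;0 0 0.0001 6;0 0 0.0001 6;0 0 0.0001 6;0 0 0.0001 6",
)

```text
t: 40.45
position: [0.4337, -0.1162, 0.1186]
eef_rot: [[0.824, 0.566, -0.002], [0.566, -0.824, 0.001], [-0.001, -0.002, -1.0]]
ft_force: [-10.4, 8.0, 21.5]
finger_gap: 0.169
```

```bash
python3 - <<'E'
from arc import *
s=sense();R=s['eef_rot'];print(s['position'],s['finger_gap'],s['ft_force'],s['ft_torque'],'yaw',np.degrees(np.arctan2(R[1,0],R[0,0])),s['qpos'][5])
im0=get_image('wrist');save(im0,'w25',None,1.25)
E
```

```text
[ 0.43368734 -0.11621973  0.11857014] 0.16942051097826924 [-10.39343622   8.02606807  21.45796371] [1.63081597 2.55530488 0.09417236] yaw 34.491959837301856 0.5247908737327078
```

View pics/w25.png

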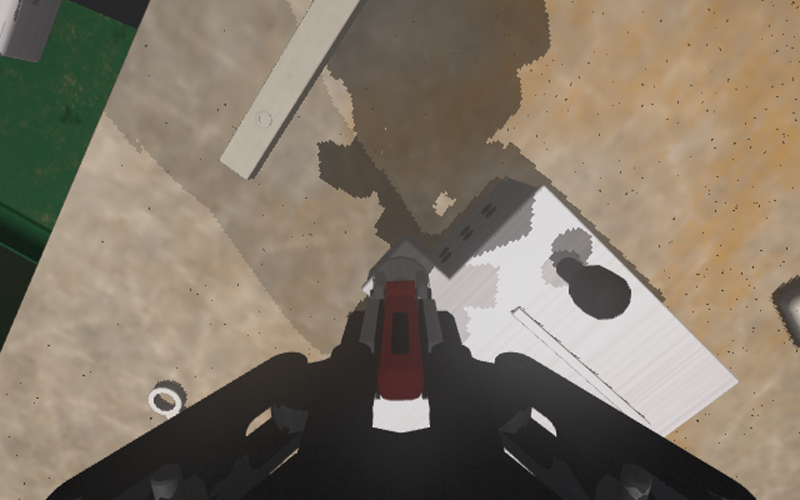

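Emit:
move_arm(
  deltas="0 0 0.0001 6;0 0 0 6;0 0 0.0001 6;0 0 0.0001 6;0 0 0 6;0 0 0.0001 6;0 0 0.0001 6;0 0 0 6;0 0 0.0001 6;0 0 0.0001 6;0 0 0 6;0 0 0.0001 6",
)

```text
t: 41.5
position: [0.4345, -0.1166, 0.1177]
eef_rot: [[0.793, -0.609, -0.0], [-0.609, -0.793, 0.001], [-0.001, -0.0, -1.0]]
ft_force: [-5.6, 4.5, 12.5]
finger_gap: 0.168
```

Emit:
move_arm(
  deltas="0 0 0.0001 6;0 0 0 6;0 0 0.0001 6;0 0 0.0001 6;0 0 0 6;0 0 0.0001 6;0 0 0.0001 6",
)

```text
t: 42.08
position: [0.435, -0.1172, 0.1172]
eef_rot: [[0.182, -0.983, 0.0], [-0.983, -0.182, -0.0], [0.001, -0.0, -1.0]]
ft_force: [-2.6, 0.2, 7.2]
finger_gap: 0.167
```

```bash
python3 - <<'E'
from arc import *
s=sense();R=s['eef_rot'];print(s['position'],s['finger_gap'],s['ft_force'],s['ft_torque'],'yaw',np.degrees(np.arctan2(R[1,0],R[0,0])),s['qpos'][5])
im0=get_image('wrist');save(im0,'w26',None,1.25)
E
```

```text
[ 0.43495753 -0.11721198  0.11724586] 0.16730841619445286 [-2.61387947  0.18119901  7.15767431] [0.08018498 0.82228357 0.09536282] yaw -79.52209915311384 2.5144190213540853
```

View pics/w26.png

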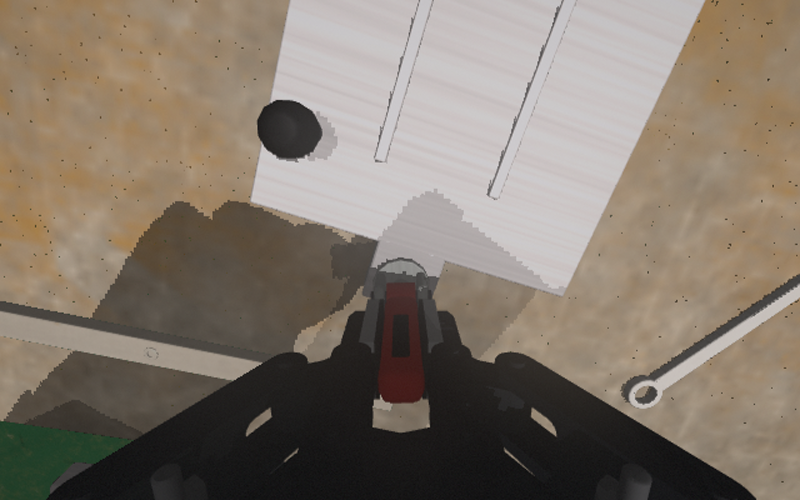

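Emit:
move_arm(
  deltas="0 0 0.0001 4;0 0 0 4;0 0 0 4;0 0 0 0",
)

```text
t: 42.47
position: [0.435, -0.1173, 0.1171]
eef_rot: [[-0.026, -1.0, 0.0], [-1.0, 0.026, -0.001], [0.001, -0.0, -1.0]]
ft_force: [-1.8, -0.6, 6.2]
finger_gap: 0.172
```

```bash
cat > st.py <<'E'
from arc import *
s=sense();R=s['eef_rot'];print(s['position'],s['finger_gap'],s['ft_force'],s['ft_torque'],'yaw',np.degrees(np.arctan2(R[1,0],R[0,0])),s['qpos'][5],s['joint_torque'][5])
E
python3 st.py
```

```text
[ 0.4349713  -0.11732307  0.11707993] 0.1721853103720975 [-1.83385012 -0.59213137  6.17830385] [-0.00651838  0.71685711 -0.06014362] yaw -91.49504014864144 2.723299552964033 1.5121979266405106
```

Emit:
move_arm(
  deltas="0 0 0 3;0 0 0 2;0 0 0 0",
)

```text
t: 42.72
position: [0.435, -0.1173, 0.117]
eef_rot: [[-0.111, -0.994, 0.0], [-0.994, 0.111, -0.001], [0.001, -0.0, -1.0]]
ft_force: [-2.9, -0.1, 5.2]
finger_gap: 0.171
```

```bash
python3 st.py
```

```text
[ 0.4350209  -0.11734343  0.11703792] 0.17128681050369474 [-2.94682095 -0.14106864  5.23272833] [-0.03114513  0.61999195 -0.03485143] yaw -96.36865508747023 2.8083695050265813 0.8377502113580704
```

Emit:
move_arm(
  deltas="0 0 0 3;0 0 0 3;0 0 0 0",
)

```text
t: 42.97
position: [0.4352, -0.1171, 0.117]
eef_rot: [[-0.214, -0.977, 0.001], [-0.977, 0.214, 0.0], [-0.0, -0.001, -1.0]]
ft_force: [-0.8, 2.4, 5.9]
finger_gap: 0.166
```

```bash
python3 st.py;python3 - <<'E'
from h import *
save(get_image('wrist'),'w27',None,1.25)
E
```

```text
[ 0.4352173  -0.11705139  0.11699802] 0.16638149926284762 [-0.79740744  2.36400508  5.90542669] [0.49312033 0.25682285 0.69043621] yaw -102.32773477592704 2.9125855519783013 1.9588114321231842
```

View pics/w27.png

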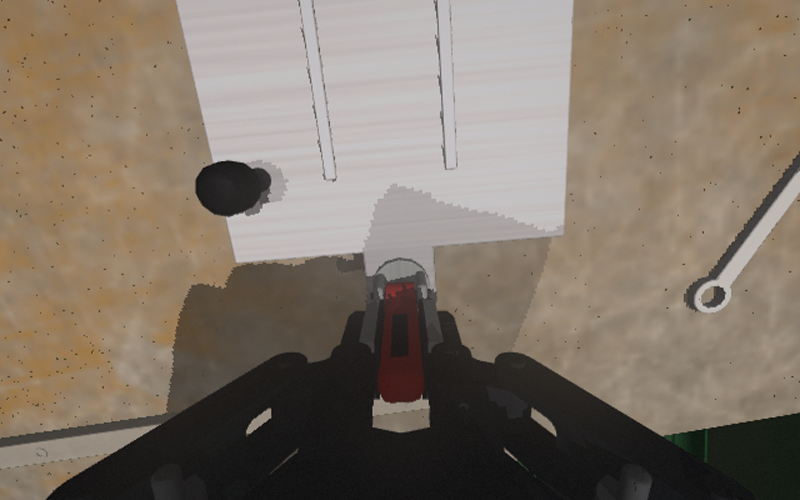

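Emit:
move_arm(
  deltas="0 0 0 3;0 0 0 0",
)

```text
t: 43.18
position: [0.4356, -0.1171, 0.117]
eef_rot: [[-0.263, -0.965, 0.002], [-0.965, 0.263, 0.0], [-0.0, -0.001, -1.0]]
ft_force: [1.5, 1.9, 4.9]
finger_gap: 0.167
```

```bash
python3 st.py
```

```text
[ 0.43560059 -0.11713497  0.11702781] 0.1672856399128604 [1.46889111 1.8543569  4.94202221] [ 0.59657068 -0.20295513  0.62240884] yaw -105.24702497040134 2.9635831632606355 1.508953906595707
```

Emit:
move_arm(
  deltas="0 0 0 0;0 0 0 0;0 0 0 0;0 0 0 0;0 0 0 0;0 0 -0.01 0;0 0 -0.02 0;0 0 -0.035 0;0 0 -0.035 0;0 0 -0.035 0;0 0 0 0",
  hand=0.4,
)

```text
t: 44.1
position: [0.4367, -0.118, 0.257]
eef_rot: [[-0.262, -0.965, 0.007], [-0.965, 0.262, -0.003], [0.001, -0.007, -1.0]]
ft_force: [-0.7, -0.1, 0.7]
finger_gap: 0.599
```

```bash
python3 st.py;python3 - <<'E'
from h import *
save(get_image('wrist'),'w28',(220,100,420,250),4)
for n in ['lever_tip','lever_pivot']:
    for d in pinpoint('wrist',n)[:2]:
        print(n,d,atz('wrist',d['xy'],.163 if 'tip' in n else .091))
E
```

```text
[ 0.43668143 -0.11797252  0.2570272 ] 0.5985537135671293 [-0.73468084 -0.08580442  0.69575285] [-2.38696028e-05 -6.43458434e-03  6.20348467e-03] yaw -105.20643480974732 2.962694941165636 -0.0010325601033400744
lever_pivot {'xy': [319.4, 186.6], 'confidence': 0.79} [ 0.43349438 -0.11520891  0.091     ]
```

View pics/w28.png

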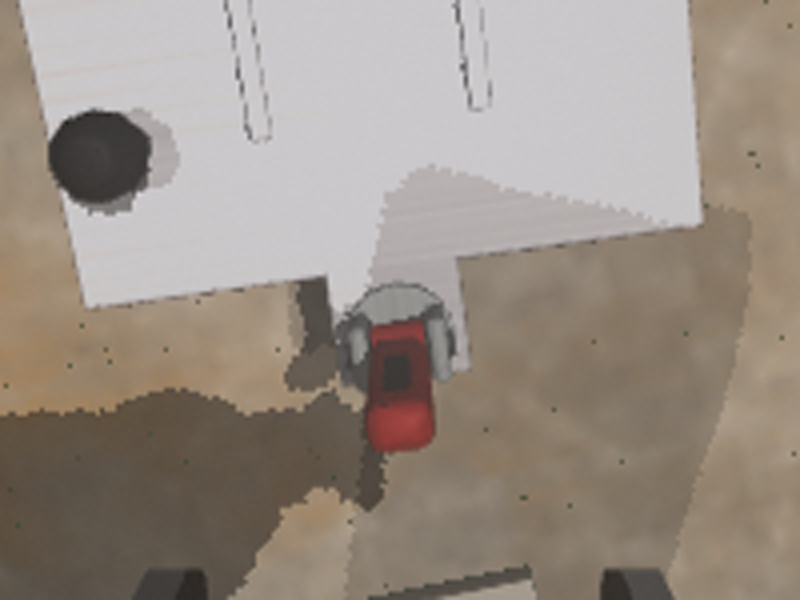

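Emit:
move_arm(
  deltas="0 0 0 -7;0 0 0 -7;0 0 0 -7;0 0 0 -7;0 0 0 -7;0 0 0 -7;0 0 0 -7;0 0 0 -7;0 0 0 -7;0 0 0 -7;0 0 0 -7;0 0 0 -7;0 0 0 -7;0 0 0 -7.9;-0.0235 -0.0005 0 0;-0.0235 -0.0005 0 0;0 0 0 0;0 0 0 0",
  hand=1,
)

```text
t: 45.75
position: [0.3874, -0.1101, 0.2506]
eef_rot: [[0.992, -0.123, -0.001], [-0.123, -0.992, 0.001], [-0.001, -0.001, -1.0]]
ft_force: [0.5, 0.4, 1.1]
finger_gap: -0.006
```

Emit:
move_arm(
  deltas="0 0 0.03 0;0 0 0.03 0;0 0 0.03 0;0 0 0.015 0;0 0 0.005 0;0 0 0 0",
)

```text
t: 46.25
position: [0.3881, -0.1101, 0.1403]
eef_rot: [[0.992, -0.123, -0.002], [-0.123, -0.992, 0.001], [-0.003, -0.001, -1.0]]
ft_force: [-1.1, 0.3, -0.4]
finger_gap: -0.004
```

```bash
python3 st.py;python3 - <<'E'
from h import *
save(get_image('wrist'),'w29',None,1.25)
E
```

```text
[ 0.38811741 -0.11008895  0.1402765 ] -0.0037260015094731837 [-1.12386088  0.335944   -0.36282097] [0.02099631 0.00744275 0.02819037] yaw -7.054058174634856 1.2148594152319188 0.00297004051390104
```

View pics/w29.png

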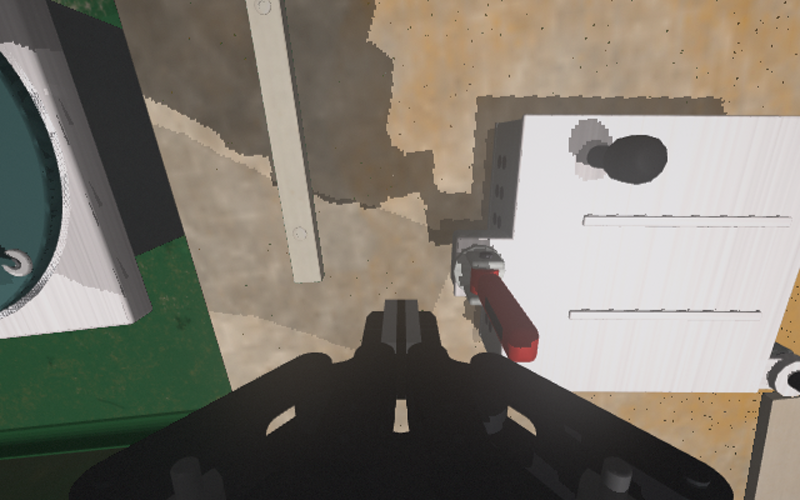

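Emit:
move_arm(
  deltas="0.012 0 0 0;0.012 0 0 0;0.01 0 0 0;0.01 0 0 0;0.01 0 0 0;0.01 0 0 0;0 0 0 0",
)

```text
t: 46.88
position: [0.4539, -0.1186, 0.1414]
eef_rot: [[0.992, -0.123, 0.001], [-0.123, -0.992, -0.0], [0.001, 0.0, -1.0]]
ft_force: [-1.1, 0.3, 0.7]
finger_gap: -0.0
```

```bash
python3 st.py;python3 - <<'E'
from h import *
save(get_image('wrist'),'w30',None,1.25)
E
```

```text
[ 0.45392007 -0.11859746  0.14135692] -0.00040156446975382555 [-1.11078949  0.33736063  0.73968412] [ 0.0176195   0.02326961 -0.00950264] yaw -7.038828225770063 1.2640240894241013 0.1591290347278118
```

View pics/w30.png

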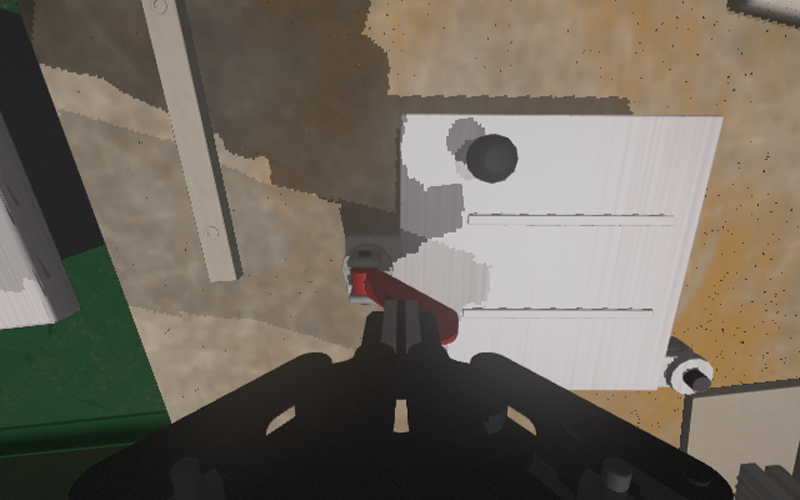

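Emit:
move_arm(
  deltas="0.01 0 0 0;0.01 0 0 0;0.005 0 0 0;0 0 0.008 0;0 0 0.008 0;0 0 0.008 0;0 0 0.005 0;0 0 0.004 0;0 0 0 0",
)

```text
t: 47.68
position: [0.4763, -0.1212, 0.1076]
eef_rot: [[0.992, -0.123, -0.001], [-0.123, -0.992, 0.0], [-0.001, -0.0, -1.0]]
ft_force: [0.0, 0.6, -0.2]
finger_gap: -0.001
```

```bash
python3 st.py;python3 - <<'E'
from h import *
save(get_image('wrist'),'w31',None,1.25)
E
```

```text
[ 0.47629414 -0.12116884  0.10762929] -0.0008451613973369258 [ 0.02110728  0.61340172 -0.24655933] [-0.01072324 -0.00555921  0.03667471] yaw -7.068023795580068 1.279032414903103 -0.0011322079444653355
```

View pics/w31.png

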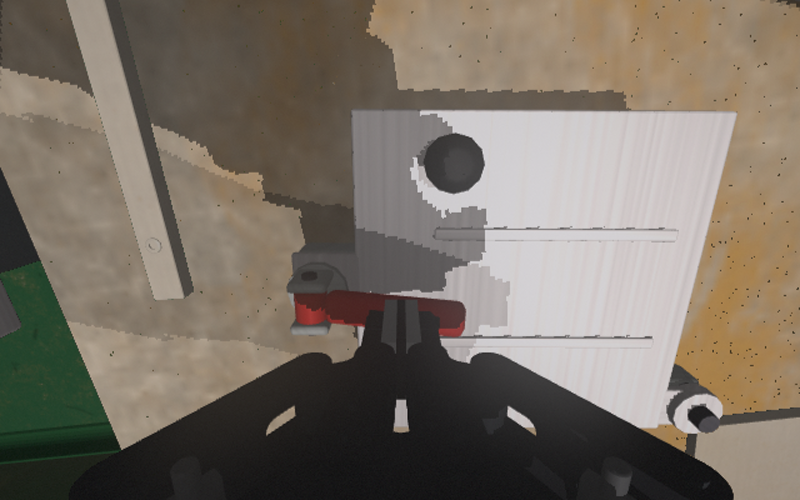

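Lever is nearly flat. Press further gently.

Emit:
move_arm(
  deltas="0 0 0.004 0;0 0 0.003 0;0 0 0 0",
)

```text
t: 47.98
position: [0.4768, -0.1213, 0.1011]
eef_rot: [[0.992, -0.123, 0.0], [-0.123, -0.992, 0.0], [0.0, -0.0, -1.0]]
ft_force: [0.6, -0.0, 1.1]
finger_gap: 0.003
```

Emit:
move_arm(
  deltas="0 0 0.002 0;0 0 0 0",
)

```text
t: 48.15
position: [0.4772, -0.1215, 0.0996]
eef_rot: [[0.992, -0.123, 0.001], [-0.123, -0.992, -0.0], [0.001, 0.0, -1.0]]
ft_force: [1.2, -0.4, 5.2]
finger_gap: 0.002
```

Emit:
move_arm(
  deltas="0 0 0.001 0;0 0 0 0",
)

```text
t: 48.32
position: [0.4775, -0.1216, 0.099]
eef_rot: [[0.992, -0.123, 0.002], [-0.123, -0.992, -0.0], [0.002, 0.0, -1.0]]
ft_force: [1.3, -0.6, 9.9]
finger_gap: -0.002
```

Emit:
move_arm(
  deltas="0 0 -0.01 0;0 0 -0.02 0;0 0 -0.03 0;0 0 -0.03 0;0 0 -0.03 0;0 0 -0.03 0;0 0 -0.03 0;0 0 -0.02 0;-0.01 0.03 0 0;-0.01 0.03 0 0;0 0.03 0 0;0 0.03 0 0;0 0 0 0;0 0 0 0",
)

```text
t: 49.48
position: [0.4417, -0.239, 0.298]
eef_rot: [[0.992, -0.125, -0.001], [-0.125, -0.992, 0.001], [-0.001, -0.001, -1.0]]
ft_force: [0.5, -0.1, 0.2]
finger_gap: 0.003
```

```bash
python3 st.py;python3 - <<'E'
from h import *
save(get_image('wrist'),'w32',None,1.25)
for n in ['lever_tip','lever_pivot','lid_knob']:
    for d in pinpoint('wrist',n)[:2]:
        print(n,d,atz('wrist',d['xy'],.105 if 'knob' in n else .093))
save(get_image('top'),'top5',(170,130,480,300),2.5)
save(get_image('scene'),'sc5')
E
```

```text
[ 0.44166954 -0.23897952  0.29795261] 0.0034707743163049764 [ 0.52734773 -0.08351339  0.17491211] [-0.03090535 -0.04107395  0.01939968] yaw -7.195820739266534 1.038024875436598 -0.32606301829218864
lever_tip {'xy': [366.4, 68.8], 'confidence': 0.69} [ 0.50687892 -0.12588903  0.093     ]
lever_pivot {'xy': [300.6, 68.6], 'confidence': 0.9} [ 0.4358225  -0.11658167  0.093     ]
```

View pics/w32.png

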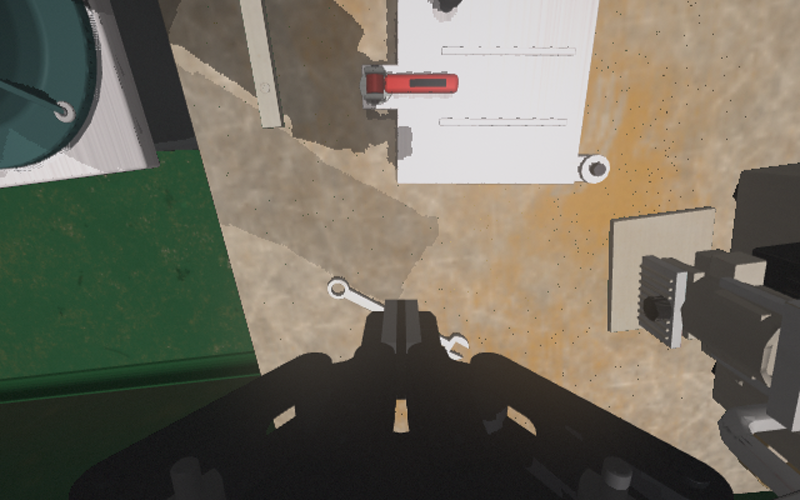

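View pics/top5.png

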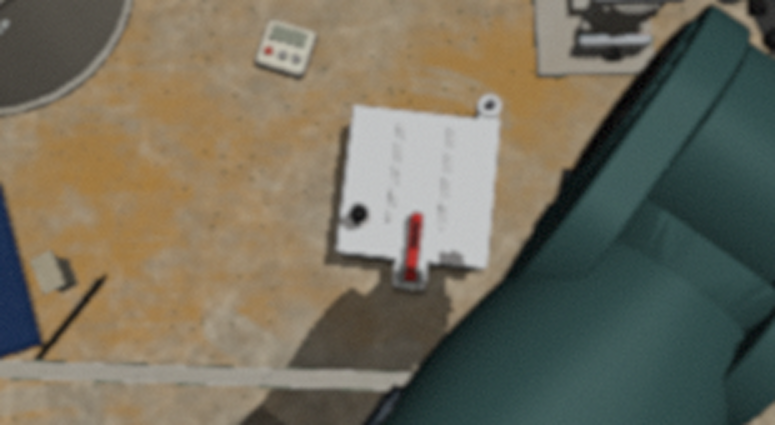

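View pics/sc5.png

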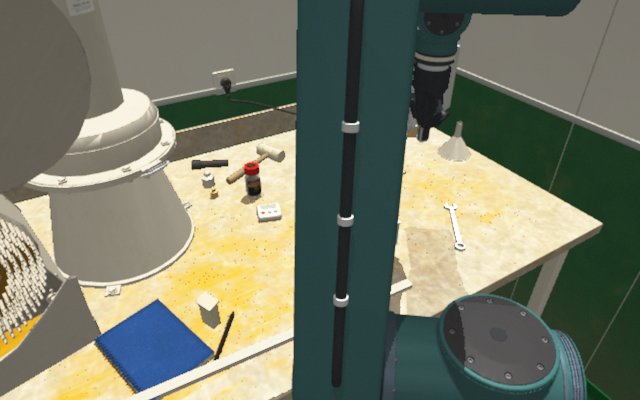

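Emit:
move_arm(
  deltas="0 -0.03 0 0;0 -0.03 0 0;0 -0.03 0 0;0 -0.03 0 0;0 -0.03 0 0;0 -0.03 0 0;0 -0.03 0 0;0 -0.03 0 0;0 -0.03 0 0;0 -0.03 0 0;0 -0.03 0 0;0 -0.03 0 0;0 -0.03 0 0;0 -0.03 0 0;0 0 0 0;0 0 0 0;0 0 0 0",
)

```text
t: 51.2
position: [0.4935, 0.1789, 0.2985]
eef_rot: [[0.993, -0.122, -0.0], [-0.122, -0.993, -0.0], [-0.0, 0.0, -1.0]]
ft_force: [-0.3, -0.7, -0.3]
finger_gap: 0.001
```

```bash
python3 st.py;python3 - <<'E'
from h import *
import pickle
pickle.dump(camera_info('wrist'),open('ciA.pkl','wb'))
im=get_image('wrist');save(im,'wA',None,1.25)
for n in ['block_a','ring_rest','bush','bolt_a','standing_bolt']:
    for d in find_in('wrist',n)[:2]: print(n,np.round(d['extent']),d['confidence'])
E
```

```text
[0.49353823 0.17891998 0.29847812] 0.0007060650706581241 [-0.30268867 -0.68146819 -0.2839051 ] [ 0.02690306 -0.00910821 -0.00154508] yaw -7.003141460981076 1.8856313662251871 0.056949087884277105
ring_rest [314. 286. 430. 346.] 0.18
```

View pics/wA.png

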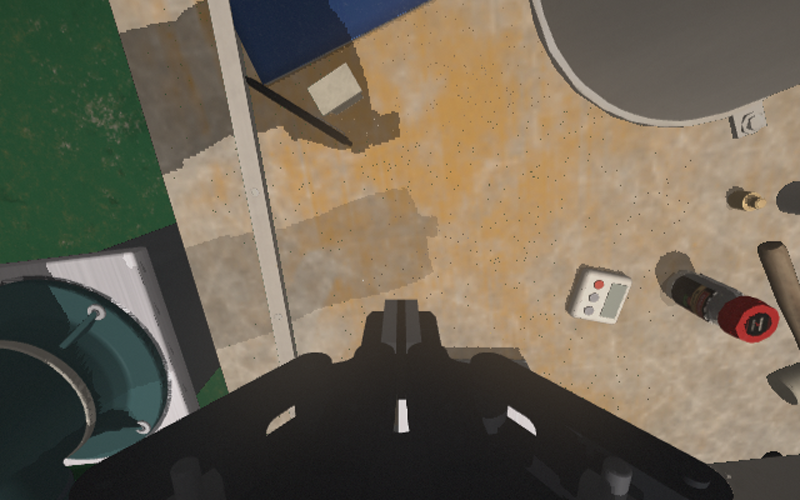

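Emit:
move_arm(
  deltas="-0.01 -0.005 0.03 0;-0.01 -0.005 0.03 0;-0.01 -0.005 0.03 0;0 0 0.03 0;0 0 0.02 0;0 0 0 0;0 0 0 0;0 0 0 0",
)

```text
t: 52.17
position: [0.4667, 0.1974, 0.1599]
eef_rot: [[0.992, -0.123, 0.002], [-0.123, -0.992, 0.0], [0.001, -0.001, -1.0]]
ft_force: [0.6, -0.1, -0.5]
finger_gap: 0.004
```

```bash
python3 st.py;python3 - <<'E'
from h import *
import pickle
pickle.dump(camera_info('wrist'),open('ciB.pkl','wb'))
im=get_image('wrist');save(im,'wB',None,1.25);save(im,'wBz',(150,0,350,130),4)
a=cv2.imread('pics/wA.png')[40:140,280:400];cv2.imwrite('pics/wAz.png',cv2.resize(a,None,fx=5,fy=5,interpolation=2))
for n in ['block_a','ring_rest']:
    for d in find_in('wrist',n)[:2]: print(n,np.round(d['extent']),d['confidence'])
E
```

```text
[0.46667495 0.19738945 0.15987943] 0.0037082753371526023 [ 0.55048915 -0.13894623 -0.51551928] [0.03497864 0.02100793 0.01478116] yaw -7.083541797110839 1.9336166315682948 -0.0014417211787076667
```

View pics/wBz.png

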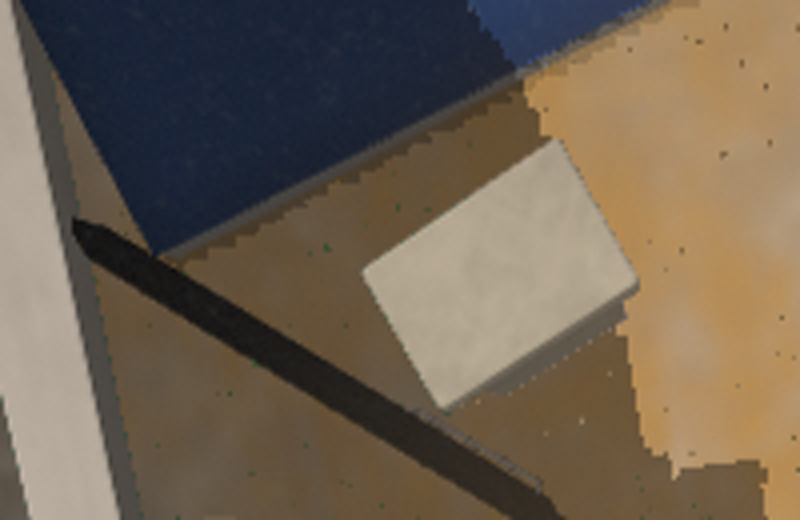

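View pics/wAz.png

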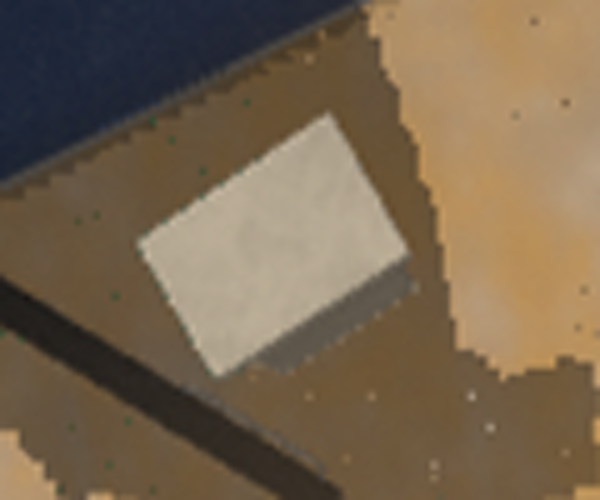

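```bash
python3 - <<'E'
from h import *
import pickle
A=pickle.load(open('ciA.pkl','rb'));B=pickle.load(open('ciB.pkl','rb'))
fa=lambda u,v:((280+u/5)/1.25,(40+v/5)/1.25); fb=lambda u,v:(150+u/4,v/4)
a=[(137,242),(328,112),(408,258),(218,378)];b=[(363,270),(557,138),(638,278),(443,411)]
P=[tri([ray('w',fa(*x),A),ray('w',fb(*y),B)]) for x,y in zip(a,b)]
for p in P: print(np.round(p[0],4),np.round(p[1],4))
P=[p[0] for p in P];print([round(np.linalg.norm(P[i]-P[i-1]),4) for i in range(4)])
print('base', atz('w',fa(418,285),0,A),atz('w',fa(283,375),0,A),atz('w',fb(625,318),0,B))
E
```

```text
[0.4235 0.3076 0.0737] [0.0001 0.0001]
[0.4605 0.3273 0.0607] [0.0001 0.0001]
[0.4722 0.3001 0.0695] [0.0008 0.0008]
[0.4345 0.2821 0.0779] [0.0003 0.0003]
[np.float64(0.0281), np.float64(0.0439), np.float64(0.0309), np.float64(0.0426)]
base [0.46791593 0.30232631 0.        ] [0.43482437 0.28741426 0.        ] [0.46679835 0.30159224 0.        ]
```

```bash
python3 -c "
from rig import *
print(sense()['t']);print(hand_in())"
```

```text
52.3167
the job is handed in; nothing more can be done
None
```

I handed the job in at 52 s of the 192 s allowed, with all the steps done in the order asked.

**What I did**
- There were three loose fittings: a nylon block, the brass bush and the standing bolt. I put all three in the box. The bolt tipped over inside, but it lies below the rim.
- I swung the lid by its knob onto its stop. On the way the knob slipped in the grip because my pivot estimate was a few mm off, with about 30 N of wrist force. I released it, gripped it again and finished the swing. The force rose when the lid met the stop.
- With the lever upright, I screwed the bolt in about 340° clockwise until the turning moment jumped to about 0.6–0.7 N m. Normal friction is about 0.06 N m.
- I then folded the lever down over the lid and pressed it to its stop with about 10 N.

**Last checks**
- The pictures show the lid square on the box and the lever flat. It points along -7.5°, against a box heading of about -6.3°.
- The timer and spanner look to be where they were, and nothing else loose is left to the left of the box. The arm is clear of everything.

**What disagreed**
- I left the plain cream piece beside the blue book as the fixed ring rest. It measured about 70 mm high, which fits, and it has no hole like the nylon block. Its top is only about 43 x 30 mm, though, not the 65 mm width stated. The networks never clearly called it a ring rest, nor a block.

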